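# Lay the heavy grinding jars in the drying bin and run it into the rack

### The job

The two closed steel grinding jars are full and too heavy and too wide to pick up: slide each one upright along the bench to the low side of the roll-out drying bin and tip it over that side, so that both jars lie flat and wholly inside the bin, one in each bay. Then push the loaded bin along its runners into the drying rack until it is fully home. Feel your way against the stops instead of ramming the jars or the bin, do not let a jar fall on the bench, and leave the other things on the bench where they are.

Things in the scene. Friction and masses are not known exactly. Their poses are not given: they have to be found in the camera images.
- jar_a: One of two identical closed steel grinding jars: smooth upright cylinder, 90 mm diameter, 150 mm tall, flat flush lid (nothing to grip), about 2.2 kg (+-15 percent), centre of mass at mid height. Origin: centre of its base; z up through the lid. Takes 9 to 17 N to slide upright; pushed higher than about 60 mm above the bench it may topple instead of sliding.
- jar_b: The other grinding jar, same as jar_a; either may go in either bay, the one nearer the robot faces the nearer bay. For a low push tilt the tool about 35 degrees, fingertips leading: the gripper's body is wider than the fingers and would meet the jar's upper half first. Two fingertips set some 50 mm apart cradle the round wall and steer it.
- jar_a_lid (a point): Centre of the top face of jar_a's lid, 150 mm along the jar's axis from the centre of its base.
- jar_b_lid (a point): Centre of the top face of jar_b's lid, 150 mm along the jar's axis from the centre of its base.
- bin_in (a point): Centre of the inner floor of the stainless bin, 12 mm above the bench. x: along the runners into the rack (away from the robot), y: towards the low side (the robot's left), z up. Outside 232 mm in x, 178 mm in y, walls 5 mm. Both end walls and the -y wall reach 68 mm above the bench, the +y side only 22 mm. A jar lies with its axis along y, 45 mm above this floor.
- bin_bay0 (a point): Centre of the floor of the bay nearer the robot, 56 mm in -x from bin_in. Each bay is 108 mm in x by 168 mm in y inside; the divider between them is 5 mm thick and reaches 38 mm above the bench. Axes as bin_in.
- bin_bay1 (a point): Centre of the floor of the bay nearer the rack, 56 mm in +x from bin_in; otherwise as bin_bay0.
- bin_lip (a point): Middle of the top of the bin's low +y side, 22 mm above the bench, 86.5 mm in +y from bin_in; outer face 2.5 mm further out. A jar slid up to it stops there; then pushed high on its back (about 135 mm above the bench) it tips over this edge with 6 to 15 N, falling in after leaning some 40 degrees. Its base end then still sticks out 30 to 60 mm over the edge and has to be pushed on in.
- bin_push (a point): Centre of the outside of the bin's wall towards the robot, 38 mm above the bench: the place to push the bin from.
- bin (a joint): Travel of the bin along its runners in m: 0 drawn fully out (starts within 10 mm of it), 0.190 fully home at a hard stop. Takes 6 to 12 N to move; cannot move sideways. The rack is an open steel frame, 206 mm deep, at most 235 mm high with the dishes on top; its 18 mm front posts begin 133 mm in +x from bin_in with the bin out, 107 mm to either side of it: a jar sticking out strikes the post. At home the near wall stays 59 mm in front of the posts.

How it is judged:
On the way, in this order (a step that is already met when the one before it is completed fails the run):
1. one jar lies flat and wholly inside the drawn-out bin (((linear speed of jar_a below 0.03 m/s and x of jar_a in the frame of bin_in between -0.112 and 0.112 m and y of jar_a in the frame of bin_in between -0.086 and 0.086 m and z of jar_a in the frame of bin_in between 0.03 and 0.0505 m and x of jar_a_lid in the frame of bin_in between -0.112 and 0.112 m and y of jar_a_lid in the frame of bin_in between -0.086 and 0.086 m and z of jar_a_lid in the frame of bin_in between 0.03 and 0.0505 m) or (linear speed of jar_b below 0.03 m/s and x of jar_b in the frame of bin_in between -0.112 and 0.112 m and y of jar_b in the frame of bin_in between -0.086 and 0.086 m and z of jar_b in the frame of bin_in between 0.03 and 0.0505 m and x of jar_b_lid in the frame of bin_in between -0.112 and 0.112 m and y of jar_b_lid in the frame of bin_in between -0.086 and 0.086 m and z of jar_b_lid in the frame of bin_in between 0.03 and 0.0505 m)) and value of joint bin below 0.03 m), for 0.1 s.
2. both jars lie flat and wholly inside the drawn-out bin (linear speed of each of jar_a, jar_b below 0.03 m/s and x of jar_a in the frame of bin_in between -0.112 and 0.112 m and y of jar_a in the frame of bin_in between -0.086 and 0.086 m and z of jar_a in the frame of bin_in between 0.03 and 0.0505 m and x of jar_a_lid in the frame of bin_in between -0.112 and 0.112 m and y of jar_a_lid in the frame of bin_in between -0.086 and 0.086 m and z of jar_a_lid in the frame of bin_in between 0.03 and 0.0505 m and x of jar_b in the frame of bin_in between -0.112 and 0.112 m and y of jar_b in the frame of bin_in between -0.086 and 0.086 m and z of jar_b in the frame of bin_in between 0.03 and 0.0505 m and x of jar_b_lid in the frame of bin_in between -0.112 and 0.112 m and y of jar_b_lid in the frame of bin_in between -0.086 and 0.086 m and z of jar_b_lid in the frame of bin_in between 0.03 and 0.0505 m and value of joint bin below 0.03 m), for 0.1 s.
At the end, for the whole second after the job is handed in: Both jars lie flat on the bin's floor, wholly inside its walls, at rest, and the bin is fully home in the rack (within 5 mm of its stop) (linear speed of each of jar_a, jar_b below 0.03 m/s and x of jar_a in the frame of bin_in between -0.112 and 0.112 m and y of jar_a in the frame of bin_in between -0.086 and 0.086 m and z of jar_a in the frame of bin_in between 0.03 and 0.0505 m and x of jar_a_lid in the frame of bin_in between -0.112 and 0.112 m and y of jar_a_lid in the frame of bin_in between -0.086 and 0.086 m and z of jar_a_lid in the frame of bin_in between 0.03 and 0.0505 m and x of jar_b in the frame of bin_in between -0.112 and 0.112 m and y of jar_b in the frame of bin_in between -0.086 and 0.086 m and z of jar_b in the frame of bin_in between 0.03 and 0.0505 m and x of jar_b_lid in the frame of bin_in between -0.112 and 0.112 m and y of jar_b_lid in the frame of bin_in between -0.086 and 0.086 m and z of jar_b_lid in the frame of bin_in between 0.03 and 0.0505 m and value of joint bin above 0.185 m and velocity of joint bin below 0.01 m/s); the robot touches nothing.
It fails at once if a jar leans over or falls anywhere but over the low side of the bin ((angle between jar_a's own z axis and vertical above 0.35 rad and (y of jar_a in the frame of bin_in above 0.175 m or x of jar_a in the frame of bin_in above 0.13 m or x of jar_a in the frame of bin_in below -0.13 m)) or (angle between jar_b's own z axis and vertical above 0.35 rad and (y of jar_b in the frame of bin_in above 0.175 m or x of jar_b in the frame of bin_in above 0.13 m or x of jar_b in the frame of bin_in below -0.13 m))).
It fails at once if a jar is lifted and carried instead of slid and tipped (height (world z) of any of jar_a, jar_b above 0.13 m).
It fails at once if a jar or the bin is rammed: pushed with more than 80 N (contact force between any of the fingers, the arm and jar_a above 80 N or contact force between any of the fingers, the arm and jar_b above 80 N or contact force between any of the fingers, the arm and bin above 80 N).
It fails at once if another thing on the bench is shoved more than 25 mm (distance of any of wash_bottle, reagent_jar, beaker, crucible, brush, spoon, dish, sample_tray from where it was at the start of the episode above 0.025 m).
It also fails if it takes over 72 s, if anything falls off the work surface, if the arm or the gripper's body presses on something with over 40 N, if the wrist force passes 120 N, or if a joint passes its speed limit or range.

### The arm

A 6-joint arm with a two-finger parallel gripper is mounted at the origin on the work surface. World frame = base frame: x ahead of the robot, y to its left, z up, the work surface at z = 0. Lengths are in m, angles in rad, forces in N, time in s.
With the tool pointing down it reaches from about 0.25 to 0.8 m from the base axis. Payload 3.9 kg.
Tool frame: the origin (TCP) lies midway between the tips of the shut fingers; the grasp point (between the pads) lies 19 mm behind it; z points along the fingers, y is the direction in which the jaws open and shut (so a half turn about z gives the same grasp; the last joint's range is limited). The gripper opens to 85 mm and grips with 20 to 120 N. Pads are 22 mm wide; open, the fingers measure 114 mm over their backs; the gripper's body (76 mm by 85 mm) begins 54 mm behind the grasp point. The pads swing forward as they close: fully open they stand 13 mm farther back than shut.
Start: joints at [1.253, 0.26, -0.138, 1.173, 0, 1.571], TCP at [0.164, 0.499, 0.231] pointing down, gripper open.
Joint ranges: [-2.78, 2.78], [-0.83, 1.72], [-1.28, 1.37], [-1.9, 2.12], [-1.57, 1.48], [-3.14, 3.14]. Speed limits (rad/s): [2.57, 2.57, 3.14, 3.14, 3.14, 3.14].

### API

Orientations are given as [roll, pitch, yaw] about the fixed x, y, z axes, in that order (R = Rz(yaw) Ry(pitch) Rx(roll)).
In Python, from plant import ctrl gives the robot as it stands.
- The arm moves only by the tool play_rows, never from a script. Its arguments are lists of equal length, an entry for each row: "claw": the opening, from 0 (shut) to 1 (fully open); "offset": the shift along the tool's x, y, z in mm, a list of three; "angular": the turn, a rotation vector about the tool's x, y, z in rad, a list of three. In form: {"claw": [claw, ...], "offset": [[x, y, z], ...], "angular": [[wx, wy, wz], ...]}. A call has 1 to 8 rows; each row is the pose to reach, as a shift and turn from the pose measured when the call began, along the tool's axes at that moment; what a row does not reach only later rows make up. A row lasts 1/12 s, in which the tool goes at most 41.7 mm and 7.16 degrees, less where a joint would pass 70% of its speed; a pose out of reach is approached as far as the arm can. A call with a gripper value outside its range is refused whole. The fingers move at their own pace and stop on an object; "grip_force" is the grip in N (left out, the last holds). Time passes only in rows, so rows that repeat a pose let the fingers close. It gives the time, the measured TCP pose, the force and the opening at its end, in the units of the state.
- ctrl.read_state(): the state, without advancing time (a new reading comes with each control period).
- ctrl.camera(name): name is "side" or "top"; returns a dict with "frame" (384x512x3 uint8, red, green, blue), "camera_matrix" (3x3 intrinsics, pixels), "position" and "orientation" of the camera in the world. Camera axes: x right, y up, looking along -z (the intrinsics and any distortion apply to the point x, -y, -z); pixel columns grow to the right and rows downward; lengths in m; the calibration is good to about 2 mm. A picture is of the moment at which its call begins. There is no depth.
- ctrl.sign_off(): hands the job in, once; it reports no verdict.
The state is a dict: "time": time; "joint_pos": joint angles; "joint_velocities": joint speeds; "joint_torque": joint torques, N m; "position": TCP position; "eef_rot": TCP orientation; "wrist_force": force on the tool from outside, world axes, zero at the start; "ft_torque": the same for the moment, N m; "width": opening from 0.0 (shut) to 1.0 (fully open).
Only numpy, scipy, OpenCV 4.12 (cv2) and the standard library are available. Lean on these libraries where they do the work, as an engineer would, in place of code of your own. Each camera call takes 0.05 s, during which the arm holds its last target. There are 200 camera calls.

## Working session

There is one attempt and no reset: what is moved stays moved. The work goes in short steps, Python scripts to look and compute and a tool call to move; the robot and the scene stay as the last step left them, time stands still between calls to the robot, and variables do not carry over. Pictures are saved under pics/ and viewed, about 8 in all and at most 12, crops included, and the job is handed in when it is done.

Besides the shell and the picture viewer there is one more tool, called after "Emit:" by a JSON object that holds its "name" and its "arguments", one argument or row to a line. play_rows: Moves the arm, as the interface text tells. Its arguments: {"type":"object","properties":{"claw":{"type":"array"},"offset":{"type":"array"},"angular":{"type":"array"},"grip_force":{"type":"number"}},"required":["claw","offset","angular"]}

```bash
mkdir -p pics
cat > h.py <<'E'
import numpy as np, cv2
from plant import ctrl
from scipy.spatial.transform import Rotation as R
def rotm(o):
    o=np.array(o,float)
    if o.shape==(3,3): return o
    return R.from_euler('xyz',o).as_matrix() if o.size==3 else R.from_quat(o).as_matrix()
def ray(c,u,v):
    d=np.linalg.inv(c['camera_matrix'])@np.array([u,v,1.]); d=np.array([d[0],-d[1],-d[2]])
    return np.array(c['position']),rotm(c['orientation'])@d
def onz(c,u,v,z):
    p,d=ray(c,u,v); return p+d*(z-p[2])/d[2]
def proj(c,P):
    q=rotm(c['orientation']).T@(np.array(P)-np.array(c['position'])); q=np.array([q[0],-q[1],-q[2]]); q=np.array(c['camera_matrix'])@q; return q[:2]/q[2]
def snap(name,f):
    c=ctrl.camera(name); cv2.imwrite('pics/'+f,cv2.cvtColor(c['frame'],cv2.COLOR_RGB2BGR)); return c
E
python3 - <<'E'
from h import *
import pickle
cs={}
for n in('top','side'):
    c=snap(n,n+'0.png'); cs[n]=c; print({k:v for k,v in c.items() if k!='frame'})
pickle.dump(cs,open('c0.pkl','wb'))
print(ctrl.read_state())
E
```

```text
{'camera_matrix': array([[494.85535738,   0.        , 251.06970166],
       [  0.        , 494.85535738, 183.97588059],
       [  0.        ,   0.        ,   1.        ]]), 'position': array([0.47211607, 0.11888576, 0.97526519]), 'orientation': array([ 0.05524554, -0.02026863, -1.57777544])}
{'camera_matrix': array([[354.58411944,   0.        , 252.20413861],
       [  0.        , 354.58411944, 186.91015076],
       [  0.        ,   0.        ,   1.        ]]), 'position': array([ 0.36491336, -0.36887727,  0.49647741]), 'orientation': array([ 0.9221363 , -0.00557277, -0.34163123])}
{'time': 0.1, 'joint_pos': array([ 1.25298465e+00,  2.60605597e-01, -1.39219221e-01,  1.17272094e+00,
       -3.89237144e-06,  1.57078381e+00]), 'joint_velocities': array([ 0.00045111, -0.00184829,  0.00289195,  0.00116765,  0.00115567,
        0.0003601 ]), 'joint_torque': array([ 9.09213441e-05, -4.06507766e+01,  2.54527062e+01,  1.00800034e-02,
       -8.41563269e-05, -1.89506096e-06]), 'position': array([0.163867  , 0.49812876, 0.23056271]), 'eef_rot': array([-3.13984322e+00,  3.87047181e-06,  2.82379350e+00]), 'wrist_force': array([-0.06066045,  0.34608173, -0.00282262]), 'ft_torque': array([-0.00496032, -0.02198508, -0.0250759 ]), 'width': 1.000352501756683}
```

View pics/top0.png

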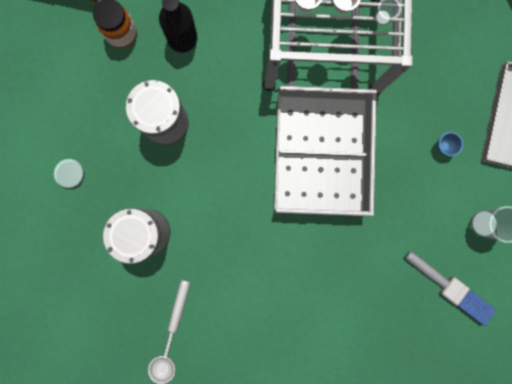

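View pics/side0.png

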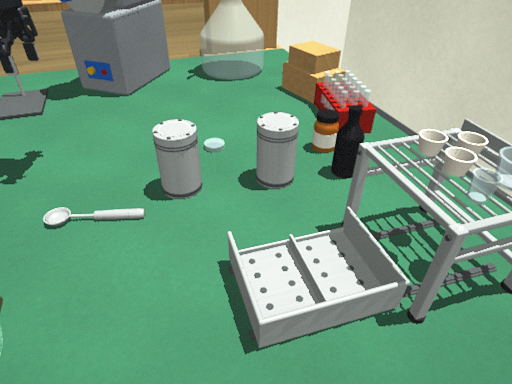

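Top view: jar lids are near (154,107) and (131,236). The bin rim runs from (278,88) to (374,215), and the spoon is at (175,330). The wash bottle (178,27), reagent jar (115,20) and dish (68,174) are near the far jar.

Run:
```python
from h import *
import pickle
cs=pickle.load(open('c0.pkl','rb')); c=cs['top']
g=cv2.cvtColor(c['frame'],cv2.COLOR_RGB2GRAY)
m=(g>185).astype(np.uint8)
cn,_=cv2.findContours(m,cv2.RETR_EXTERNAL,cv2.CHAIN_APPROX_NONE)
for k in cn:
    if cv2.contourArea(k)>300:
        (u,v),(a,b),t=cv2.fitEllipse(cv2.convexHull(k)); x,y,w,h=cv2.boundingRect(k)
        print('px',round(u),round(v),a.__round__(1),b.__round__(1),'bb',x,y,w,h,'z.15',onz(c,u,v,.15).round(4))
for u,v in [(278,88),(376,88),(374,215),(276,213)]: print(u,v,'z.068',onz(c,u,v,.068).round(4),'z.022',onz(c,u,v,.022).round(4))
for n,u,v,z in [('dish',68,174,.01),('spoon top',184,284,.01),('spoonbot',161,370,.01),('bottle base',188,50,.0),('bottlebase2',183,50,.1),('reag',120,45,0),('postL',270,88,0),('brushtip',408,256,.01),('crossbar',272,60,.2),('cruc',451,145,.03)]: print(n,onz(c,u,v,z).round(3))
s=cs['side']
for P in [(0,0,0)]: pass
cv2.imwrite('pics/z0.png',cv2.resize(cv2.cvtColor(c['frame'][70:235,90:400],cv2.COLOR_RGB2BGR),None,fx=2.5,fy=2.5,interpolation=cv2.INTER_CUBIC))
```

```text
px 456 291 21.3 22.9 bb 444 279 24 25 z.15 [ 0.3378 -0.2375  0.15  ]
px 130 235 52.7 53.6 bb 104 209 53 53 z.15 [0.4336 0.3026 0.15  ]
px 67 172 25.1 26.4 bb 55 160 26 25 z.15 [0.5391 0.4066 0.15  ]
px 325 154 111.0 176.9 bb 275 101 100 114 z.15 [ 0.5667 -0.0235  0.15  ]
px 152 106 52.0 52.9 bb 126 80 53 53 z.15 [0.6497 0.2669 0.15  ]
px 512 114 37.1 119.5 bb 488 70 24 95 z.15 [ 0.6346 -0.3432  0.15  ]
px 342 30 118.2 158.2 bb 270 0 142 65 z.15 [ 0.7794 -0.0544  0.15  ]
278 88 z.068 [0.7005 0.0488 0.068 ] z.022 [0.7121 0.0453 0.022 ]
376 88 z.068 [ 0.7002 -0.1343  0.068 ] z.022 [ 0.7117 -0.1471  0.022 ]
374 215 z.068 [ 0.4637 -0.1256  0.068 ] z.022 [ 0.4633 -0.138   0.022 ]
276 213 z.068 [0.4686 0.0548 0.068 ] z.022 [0.4685 0.0516 0.022 ]
dish [0.547 0.454 0.01 ]
spoon top [0.333 0.23  0.01 ]
spoonbot [0.171 0.273 0.01 ]
bottle base [0.795 0.223 0.   ]
bottlebase2 [0.762 0.221 0.1  ]
reag [0.805 0.358 0.   ]
postL [0.718 0.06  0.   ]
brushtip [ 0.383 -0.206  0.01 ]
crossbar [0.712 0.068 0.2  ]
cruc [ 0.598 -0.289  0.03 ]
```

View pics/z0.png

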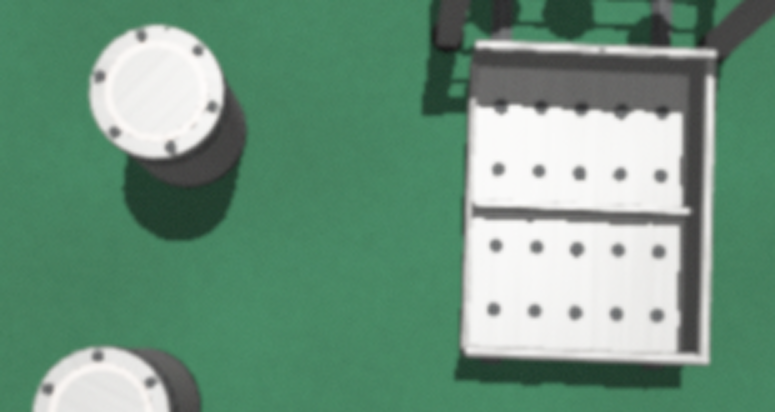

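```bash
cat >> h.py <<'E'
def Rt(ang,tilt=35):
    "tool rotation: fingers leaning towards heading ang (deg, world), jaws across it"
    a=np.radians(ang);t=np.radians(tilt); d=np.array([np.cos(a),np.sin(a),0])
    z=np.sin(t)*d-np.array([0,0,np.cos(t)]); y=np.array([-d[1],d[0],0]); return np.array([np.cross(y,z),y,z]).T
def rows(poses):
    s=ctrl.read_state(); R0=rotm(s['eef_rot']); p0=np.array(s['position'])
    print('at',p0.round(4),'F',np.round(s['wrist_force'],1),'w',round(s['width'],2),'t',s['time'],'q',np.round(s['joint_pos'],2))
    for p,M in poses: print((R0.T@(np.array(p)-p0)*1e3).round(1).tolist(), R.from_matrix(R0.T@M).as_rotvec().round(3).tolist())
E
python3 - <<'E'
from h import *
import pickle
cs=pickle.load(open('c0.pkl','rb')); c=cs['top'];s=cs['side']
P=[onz(c,90+a/2.5,70+b/2.5,.068) for a,b in [(475,42),(716,50),(707,362),(465,353)]]
P=np.array(P);print(P.round(4)); print('ctr',P.mean(0)); e=(P[0]-P[3]+P[1]-P[2]); print('yaw',np.degrees(np.arctan2(e[1],e[0])), 'len',np.linalg.norm(P[0]-P[3]),np.linalg.norm(P[0]-P[1]))
g=cv2.cvtColor(s['frame'],cv2.COLOR_RGB2GRAY)
for u,v in [(176,133),(278,123)]: print('side lid',onz(s,u,v,.15).round(4))
for x,y in [(.4336,.3026),(.6497,.2669)]: print('proj',proj(s,(x,y,.15)),proj(s,(x,y,0)))
C=P.mean(0)
for dx,dy in [(-116,89),(-116,-89),(116,89),(116,-89)]: print('bin corner',proj(s,(C[0]+dx/1e3,C[1]+dy/1e3,.068)))
rows([((.65,.40,.20),Rt(-90)),((.65,.385,.03),Rt(-90))])
E
```

```text
[[ 0.7028  0.0451  0.068 ]
 [ 0.6964 -0.135   0.068 ]
 [ 0.4641 -0.1234  0.068 ]
 [ 0.4719  0.0548  0.068 ]]
ctr [ 0.58379431 -0.0396238   0.068     ]
yaw -2.6263649392340978 len 0.23104808259938756 0.18016559826593412
side lid [0.4349 0.2813 0.15  ]
side lid [0.6469 0.2548 0.15  ]
proj [173.56986828 128.37473194] [181.87887841 186.39715299]
proj [277.02189198 120.36160346] [274.03974819 177.08556619]
bin corner [225.27887259 235.56487679]
bin corner [262.88245262 326.64526923]
bin corner [344.75009915 206.36690259]
bin corner [408.01584914 279.30555877]
at [0.1639 0.4981 0.2306] F [-0.1  0.3 -0. ] w 1.0 t 0.1 q [ 1.25  0.26 -0.14  1.17 -0.    1.57]
[-492.5, 58.7, 30.5] [0.381, -0.527, 1.212]
[-497.1, 44.8, 200.5] [0.381, -0.527, 1.212]
```

```bash
cat >> h.py <<'E'
C=np.array([.5838,-.0396,0]); Y=np.radians(-2.6); BX=np.array([np.cos(Y),np.sin(Y),0]); BY=np.array([-np.sin(Y),np.cos(Y),0])
def B(x,y,z): return C+BX*x/1e3+BY*y/1e3+np.array([0,0,z/1e3])
def toB(p): d=np.array(p)-C; return np.round([d@BX*1e3,d@BY*1e3,p[2]*1e3],1)
E
python3 - <<'E'
from h import *
rows([(B(54,395,180),Rt(-92.6))])
E
```

```text
at [0.1639 0.4981 0.2306] F [-0.1  0.3 -0. ] w 1.0 t 0.1 q [ 1.25  0.26 -0.14  1.17 -0.    1.57]
[-512.7, 15.5, 50.5] [0.394, -0.52, 1.256]
```

Emit:
{"name": "play_rows", "arguments": {
  "claw": [0.6, 0.6, 0.6, 0.6, 0.6, 0.6, 0.6, 0.6],
  "offset": [
    [-64, 2, 0],
    [-128, 4, 0],
    [-192, 6, 5],
    [-256, 8, 15],
    [-320, 10, 25],
    [-384, 12, 35],
    [-448, 14, 45],
    [-513, 15, 50]
  ],
  "angular": [
    [0.05, -0.065, 0.157],
    [0.1, -0.13, 0.314],
    [0.15, -0.195, 0.471],
    [0.2, -0.26, 0.628],
    [0.25, -0.325, 0.785],
    [0.3, -0.39, 0.942],
    [0.35, -0.455, 1.1],
    [0.394, -0.52, 1.256]
  ]
}}

```text
time: 0.77
position: [0.4832, 0.4035, 0.2023]
eef_rot: [-3.045, 0.441, 1.939]
wrist_force: [1.0, 1.6, -0.0]
width: 0.599
```

Run:
```python
from h import *
rows([(B(54,395,180),Rt(-92.6)),(B(54,395,30),Rt(-92.6))])
```

```text
at [0.4832 0.4035 0.2023] F [ 1.   1.6 -0. ] w 0.6 t 0.7667 q [ 0.86  0.69  0.41  1.6  -0.33  2.14]
[-89.6, 148.3, 52.8] [0.112, -0.15, 0.365]
[-25.6, 161.4, 187.8] [0.112, -0.15, 0.365]
```

Emit:
{"name": "play_rows", "arguments": {
  "claw": [0.6, 0.6, 0.6, 0.6, 0.6, 0.6, 0.6, 0.6],
  "offset": [
    [-20, 33, 12],
    [-40, 66, 24],
    [-60, 99, 36],
    [-80, 132, 47],
    [-90, 148, 53],
    [-90, 148, 53],
    [-90, 148, 53],
    [-90, 148, 53]
  ],
  "angular": [
    [0.03, -0.04, 0.1],
    [0.06, -0.08, 0.2],
    [0.09, -0.12, 0.3],
    [0.112, -0.15, 0.365],
    [0.112, -0.15, 0.365],
    [0.112, -0.15, 0.365],
    [0.112, -0.15, 0.365],
    [0.112, -0.15, 0.365]
  ]
}}

```text
time: 1.43
position: [0.6719, 0.3512, 0.1565]
eef_rot: [3.126, 0.588, 1.529]
wrist_force: [-0.5, -0.2, -0.0]
width: 0.602
```

Run:
```python
from h import *
rows([(B(54,395,30),Rt(-92.6))])
```

```text
at [0.6719 0.3512 0.1565] F [-0.5 -0.2 -0. ] w 0.6 t 1.4333 q [ 0.67  1.21  1.36  2.12 -0.45  2.36]
[70.7, -17.9, 104.7] [0.017, -0.023, 0.002]
```

Emit:
{"name": "play_rows", "arguments": {
  "claw": [0.6, 0.6, 0.6, 0.6, 0.6, 0.6, 0.6, 0.6],
  "offset": [
    [15, -3, 22],
    [30, -7, 44],
    [45, -11, 66],
    [60, -15, 88],
    [71, -18, 105],
    [71, -18, 105],
    [71, -18, 105],
    [71, -18, 105]
  ],
  "angular": [
    [0.017, -0.023, 0],
    [0.017, -0.023, 0],
    [0.017, -0.023, 0],
    [0.017, -0.023, 0],
    [0.017, -0.023, 0],
    [0.017, -0.023, 0],
    [0.017, -0.023, 0],
    [0.017, -0.023, 0]
  ]
}}

```text
time: 2.1
position: [0.6566, 0.354, 0.0328]
eef_rot: [3.138, 0.608, 1.527]
wrist_force: [-0.2, -0.1, -0.0]
width: 0.598
```

Run:
```python
from h import *
c=snap('top','t1.png')
s=ctrl.read_state(); print(toB(s['position']), 'proj tcp',proj(c,s['position']))
rows([(B(54,390,30),Rt(-92.6))])
```

```text
[ 55.2 396.6  32.9] proj tcp [117.42617796 115.40007815]
at [0.6569 0.3541 0.0329] F [-0.6  0.   0.2] w 0.6 t 2.15 q [ 0.68  1.14  0.87  1.72 -0.44  2.39]
[-3.8, -1.2, 6.1] [0.004, -0.004, 0.001]
```

View pics/t1.png

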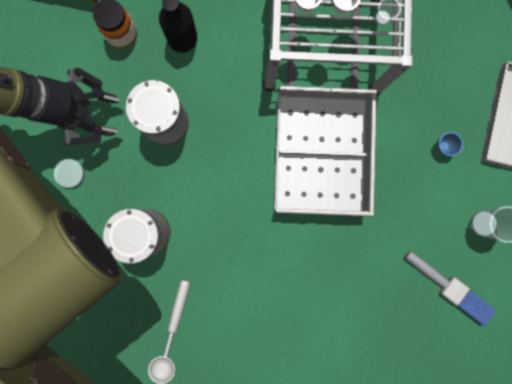

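Emit:
{"name": "play_rows", "arguments": {
  "claw": [0.6, 0.6, 0.6, 0.6, 0.6, 0.6, 0.6, 0.6],
  "offset": [
    [-6, 0, 3],
    [-10, 0, 6],
    [-15, 0, 9],
    [-20, 0, 13],
    [-25, 0, 16],
    [-30, 0, 20],
    [-34, 0, 23],
    [-38, 0, 26]
  ],
  "angular": [
    [0, 0, 0],
    [0, 0, 0],
    [0, 0, 0],
    [0, 0, 0],
    [0, 0, 0],
    [0, 0, 0],
    [0, 0, 0],
    [0, 0, 0]
  ]
}}

```text
time: 2.82
position: [0.6558, 0.3086, 0.0344]
eef_rot: [3.135, 0.605, 1.524]
wrist_force: [1.1, 10.8, 3.8]
width: 0.6
```

Emit:
{"name": "play_rows", "arguments": {
  "claw": [0.6, 0.6, 0.6, 0.6, 0.6, 0.6, 0.6, 0.6],
  "offset": [
    [-5, 0, 3.5],
    [-10, 0, 7],
    [-15, 0, 10.5],
    [-20, 0, 14],
    [-25, 0, 17.5],
    [-30, 0, 21],
    [-35, 0, 24.5],
    [-40, 0, 28]
  ],
  "angular": [
    [0, 0, 0],
    [0, 0, 0],
    [0, 0, 0],
    [0, 0, 0],
    [0, 0, 0],
    [0, 0, 0],
    [0, 0, 0],
    [0, 0, 0]
  ]
}}

```text
time: 3.48
position: [0.655, 0.266, 0.0344]
eef_rot: [3.129, 0.593, 1.522]
wrist_force: [-0.4, 14.6, 0.9]
width: 0.601
```

Run:
```python
from h import *
s=ctrl.read_state(); print(toB(s['position']))
rows([(B(54,190,30),Rt(-92.6))])
c=snap('top','t2.png')
g=cv2.cvtColor(c['frame'],cv2.COLOR_RGB2GRAY); g[:,270:]=0
for k in cv2.findContours((g>185).astype(np.uint8),0,1)[0]:
    if cv2.contourArea(k)>1200:
        (u,v),ab,t=cv2.fitEllipse(cv2.convexHull(k)); print(np.round(ab,1),toB(onz(c,u,v,.15)))
```

```text
[ 57.2 308.5  34.4]
at [0.655  0.266  0.0344] F [-0.4 14.6  0.9] w 0.6 t 3.4833 q [ 0.59  0.97  0.5   1.46 -0.47  2.3 ]
[-95.8, -3.7, 69.8] [0.011, -0.018, -0.003]
[52.1 52.6] [ 55.6 268.3 150. ]
```

Emit:
{"name": "play_rows", "arguments": {
  "claw": [0.6, 0.6, 0.6, 0.6, 0.6, 0.6, 0.6, 0.6],
  "offset": [
    [-5, 0, 3.7],
    [-10, 0, 7.4],
    [-15, -0.5, 11],
    [-20, -1, 14.7],
    [-25, -1, 18.4],
    [-30, -1, 22],
    [-35, -1.5, 25.5],
    [-40, -2, 29]
  ],
  "angular": [
    [0.01, -0.015, 0],
    [0.01, -0.015, 0],
    [0.01, -0.015, 0],
    [0.01, -0.015, 0],
    [0.01, -0.015, 0],
    [0.01, -0.015, 0],
    [0.01, -0.015, 0],
    [0.01, -0.015, 0]
  ]
}}

```text
time: 4.2
position: [0.6534, 0.2214, 0.0342]
eef_rot: [3.131, 0.597, 1.518]
wrist_force: [1.1, 15.6, 4.2]
width: 0.599
```

Emit:
{"name": "play_rows", "arguments": {
  "claw": [0.6, 0.6, 0.6, 0.6, 0.6, 0.6, 0.6, 0.6],
  "offset": [
    [-5, 0, 3.6],
    [-10, 0, 7.2],
    [-14, 0, 10.2],
    [-18, 0, 13],
    [-22, 0, 16],
    [-26, 0, 19],
    [-30, -0.5, 22],
    [-33, -1, 24]
  ],
  "angular": [
    [0, 0, 0],
    [0, 0, 0],
    [0, 0, 0],
    [0, 0, 0],
    [0, 0, 0],
    [0, 0, 0],
    [0, 0, 0],
    [0, 0, 0]
  ]
}}

```text
time: 4.87
position: [0.6533, 0.1871, 0.0343]
eef_rot: [3.122, 0.585, 1.515]
wrist_force: [1.4, 16.0, 3.9]
width: 0.599
```

```bash
cat > lid.py <<'E'
from h import *
s=ctrl.read_state(); print(toB(s['position']))
rows([(B(55,174,32),Rt(-92.6))])
c=ctrl.camera('top')
g=cv2.cvtColor(c['frame'],cv2.COLOR_RGB2GRAY); m=(g>185).astype(np.uint8); m[:,275:]=0
for k in cv2.findContours(m,0,1)[0]:
    if cv2.contourArea(k)>1000:
        (u,v),ab,t=cv2.fitEllipse(cv2.convexHull(k)); print(np.round([u,v,*ab],1),toB(onz(c,u,v,.15)))
E
python3 lid.py
```

```text
[ 59.1 229.6  34.3]
at [0.6533 0.1871 0.0343] F [ 1.4 16.   3.9] w 0.6 t 4.8667 q [ 0.51  0.88  0.28  1.3  -0.5   2.21]
[-45.2, -4.2, 32.6] [0.014, -0.026, -0.009]
[223.4 105.7  52.2  52.8] [ 57.6 190.  150. ]
```

Emit:
{"name": "play_rows", "arguments": {
  "claw": [0.6, 0.6, 0.6, 0.6, 0.6, 0.6, 0.6, 0.6],
  "offset": [
    [-5, -1, 3.6],
    [-10, -2, 7.2],
    [-14, -3, 10.2],
    [-18, -3, 13],
    [-22, -4, 16],
    [-26, -4, 19],
    [-30, -5, 22],
    [-34, -5, 24.5]
  ],
  "angular": [
    [0.015, -0.025, -0.01],
    [0.015, -0.025, -0.01],
    [0.015, -0.025, -0.01],
    [0.015, -0.025, -0.01],
    [0.015, -0.025, -0.01],
    [0.015, -0.025, -0.01],
    [0.015, -0.025, -0.01],
    [0.015, -0.025, -0.01]
  ]
}}

```text
time: 5.58
position: [0.6497, 0.1512, 0.0341]
eef_rot: [3.134, 0.598, 1.523]
wrist_force: [1.1, 16.0, 3.6]
width: 0.602
```

Emit:
{"name": "play_rows", "arguments": {
  "claw": [0.6, 0.6, 0.6, 0.6, 0.6, 0.6, 0.6, 0.6],
  "offset": [
    [-4, 0, 3],
    [-6, 0, 4.3],
    [-8, 0, 5.7],
    [-9, 0, 6.4],
    [-10, 0, 7.1],
    [-11, 0, 7.8],
    [-12, 0, 8.5],
    [-13, 0, 9.2]
  ],
  "angular": [
    [0, 0, 0],
    [0, 0, 0],
    [0, 0, 0],
    [0, 0, 0],
    [0, 0, 0],
    [0, 0, 0],
    [0, 0, 0],
    [0, 0, 0]
  ]
}}

```text
time: 6.25
position: [0.6507, 0.1416, 0.0343]
eef_rot: [3.129, 0.587, 1.522]
wrist_force: [-0.9, 15.4, 1.7]
width: 0.603
```

```bash
python3 lid.py
```

```text
[ 58.7 184.   34.3]
at [0.6507 0.1416 0.0343] F [-0.9 15.4  1.7] w 0.6 t 6.25 q [ 0.45  0.83  0.19  1.22 -0.51  2.15]
[-7.1, -3.7, 7.4] [0.011, -0.024, -0.003]
[250.4 107.2  52.1  52.9] [ 56.9 144.4 150. ]
```

Emit:
{"name": "play_rows", "arguments": {
  "claw": [0.6, 0.6, 0.6, 0.6, 0.6, 0.6, 0.6, 0.6],
  "offset": [
    [-5, -1, 3.6],
    [-7, -2, 5],
    [-8, -2, 6],
    [-9, -3, 6.8],
    [-10, -3, 7.5],
    [-11, -3, 8.2],
    [-12, -3, 9],
    [-13, -3, 9.7]
  ],
  "angular": [
    [0.01, -0.02, 0],
    [0.01, -0.02, 0],
    [0.01, -0.02, 0],
    [0.01, -0.02, 0],
    [0.01, -0.02, 0],
    [0.01, -0.02, 0],
    [0.01, -0.02, 0],
    [0.01, -0.02, 0]
  ]
}}

```text
time: 6.97
position: [0.65, 0.1318, 0.0342]
eef_rot: [3.131, 0.595, 1.519]
wrist_force: [0.9, 18.0, 4.3]
width: 0.599
```

```bash
python3 lid.py
```

```text
[ 58.3 174.3  34.2]
at [0.65   0.1318 0.0342] F [ 0.9 18.   4.3] w 0.6 t 6.9667 q [ 0.44  0.83  0.18  1.22 -0.52  2.14]
[1.0, -3.3, 1.9] [0.007, -0.016, -0.006]
[255.8 107.7  51.9  52.6] [ 56.5 135.2 150. ]
```

Run:
```python
from h import *
M=Rt(-92.6)
rows([(B(55,y,z),M) for y,z in [(200,34),(215,60),(215,90),(215,123),(195,125),(185,125)]])
```

```text
at [0.6499 0.1319 0.0342] F [ 0.6 17.   2.4] w 0.6 t 7.0167 q [ 0.44  0.83  0.18  1.22 -0.52  2.14]
[21.4, -3.3, -14.2] [0.007, -0.017, -0.006]
[19.2, -3.1, -44.1] [0.007, -0.017, -0.006]
[2.4, -2.8, -69.0] [0.007, -0.017, -0.006]
[-16.0, -2.5, -96.3] [0.007, -0.017, -0.006]
[-33.7, -2.5, -86.8] [0.007, -0.017, -0.006]
[-42.0, -2.4, -81.2] [0.007, -0.017, -0.006]
```

Emit:
{"name": "play_rows", "arguments": {
  "claw": [0.6, 0.6, 0.6, 0.6, 0.6, 0.6, 0.6, 0.6],
  "offset": [
    [21, -3, -14],
    [30, -3, -25],
    [19, -3, -44],
    [2, -3, -69],
    [-16, -2.5, -96],
    [-16, -2.5, -96],
    [-34, -2.5, -87],
    [-38, -2.4, -84]
  ],
  "angular": [
    [0.007, -0.017, -0.006],
    [0.007, -0.017, -0.006],
    [0.007, -0.017, -0.006],
    [0.007, -0.017, -0.006],
    [0.007, -0.017, -0.006],
    [0.007, -0.017, -0.006],
    [0.007, -0.017, -0.006],
    [0.007, -0.017, -0.006]
  ]
}}

```text
time: 7.68
position: [0.6482, 0.1464, 0.127]
eef_rot: [3.138, 0.611, 1.523]
wrist_force: [-0.1, -0.5, -0.5]
width: 0.599
```

```bash
python3 lid.py
```

```text
[ 55.9 188.7 127. ]
at [0.6482 0.1464 0.127 ] F [-0.1 -0.5 -0.5] w 0.6 t 7.6833 q [ 0.47  0.78  0.33  1.44 -0.52  2.17]
[42.4, -1.1, 86.3] [0.002, -0.0, -0.002]
[255.8 107.8  51.8  52.7] [ 56.4 135.3 150. ]
```

Emit:
{"name": "play_rows", "arguments": {
  "claw": [0.6, 0.6, 0.6, 0.6, 0.6, 0.6, 0.6, 0.6],
  "offset": [
    [-5, 0, 3.5],
    [-9, 0, 6],
    [-12, 0, 8.5],
    [-15, 0, 10.5],
    [-19, 0, 13.3],
    [-23, 0, 16],
    [-27, 0, 19],
    [-31, 0, 21.7]
  ],
  "angular": [
    [0, 0, 0],
    [0, 0, 0],
    [0, 0, 0],
    [0, 0, 0],
    [0, 0, 0],
    [0, 0, 0],
    [0, 0, 0],
    [0, 0, 0]
  ]
}}

```text
time: 8.4
position: [0.6512, 0.1144, 0.1316]
eef_rot: [3.121, 0.601, 1.517]
wrist_force: [1.3, 23.8, 28.8]
width: 0.601
```

```bash
python3 lid.py
```

```text
[ 60.3 156.9 131.6]
at [0.6512 0.1144 0.1316] F [ 1.3 23.8 28.8] w 0.6 t 8.4 q [ 0.42  0.74  0.26  1.37 -0.54  2.12]
[70.4, -6.9, 72.4] [0.016, -0.009, -0.007]
[264.2 105.7  45.8  51.8] [ 60.4 121.2 150. ]
```

Emit:
{"name": "play_rows", "arguments": {
  "claw": [0.6, 0.6, 0.6, 0.6, 0.6, 0.6, 0.6, 0.6],
  "offset": [
    [-5, -1, 0],
    [-10, -2, 0],
    [-15, -3, 0],
    [-20, -4, 0],
    [-25, -5, 0],
    [-30, -5, 0],
    [-35, -5, 0],
    [-40, -5, 0]
  ],
  "angular": [
    [0.01, 0, 0],
    [0.01, 0, 0],
    [0.01, 0, 0],
    [0.01, 0, 0],
    [0.01, 0, 0],
    [0.01, 0, 0],
    [0.01, 0, 0],
    [0.01, 0, 0]
  ]
}}

```text
time: 9.12
position: [0.644, 0.0804, 0.1544]
eef_rot: [3.132, 0.602, 1.517]
wrist_force: [-0.4, 4.2, -1.3]
width: 0.6
```

```bash
python3 lid.py
```

```text
[ 54.7 122.6 154.4]
at [0.644  0.0804 0.1544] F [-0.4  4.2 -1.3] w 0.6 t 9.1167 q [ 0.38  0.69  0.23  1.38 -0.54  2.08]
[111.7, -0.8, 71.7] [0.005, -0.009, -0.007]
```

Emit:
{"name": "play_rows", "arguments": {
  "claw": [0.6, 0.6, 0.6, 0.6, 0.6, 0.6, 0.6, 0.6],
  "offset": [
    [-4, 0, 2],
    [-8, 0, 4],
    [-12, 0, 7],
    [-16, 0, 10],
    [-20, 0, 13],
    [-24, 0, 16],
    [-28, 0, 19],
    [-32, 0, 22]
  ],
  "angular": [
    [0, 0, 0],
    [0, 0, 0],
    [0, 0, 0],
    [0, 0, 0],
    [0, 0, 0],
    [0, 0, 0],
    [0, 0, 0],
    [0, 0, 0]
  ]
}}

```text
time: 9.83
position: [0.642, 0.0394, 0.1553]
eef_rot: [3.132, 0.604, 1.516]
wrist_force: [-0.4, 0.1, -0.2]
width: 0.6
```

```bash
python3 lid.py; python3 -c "
from h import *
a=ctrl.camera('top')['frame'][60:240,90:400]; b=ctrl.camera('side')['frame'][90:350,130:430]
a=cv2.resize(a,(448,260)); cv2.imwrite('pics/m1.png',np.hstack([a,b])[:,:,::-1])"
```

```text
[ 54.5  81.5 155.3]
at [0.642  0.0394 0.1553] F [-0.4  0.1 -0.2] w 0.6 t 9.8333 q [ 0.33  0.66  0.16  1.32 -0.56  2.02]
[146.2, -0.8, 49.0] [0.004, -0.007, -0.008]
```

View pics/m1.png

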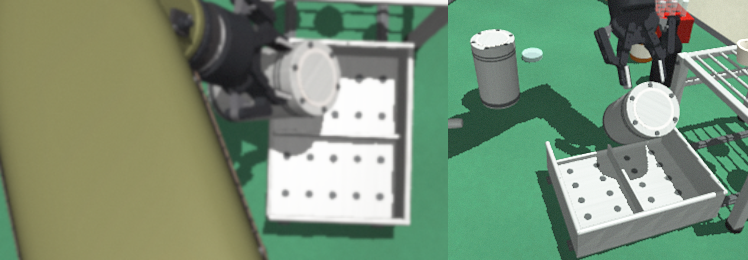

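The jar has tipped over the lip and was falling at that moment. The side view has the lid tilted toward the bin at (650,110) in the composite. Now retreat behind it and lower the tool.

Run:
```python
from h import *
M=Rt(-92.6)
rows([(B(55,y,z),M) for y,z in [(110,155),(150,155),(190,150),(215,130),(225,100),(225,65)]])
```

```text
at [0.642  0.0395 0.1554] F [-0.2  0.1  0.4] w 0.6 t 9.9833 q [ 0.33  0.66  0.16  1.32 -0.56  2.02]
[23.6, 0.3, -15.8] [0.004, -0.007, -0.008]
[56.5, 0.2, -38.5] [0.004, -0.007, -0.008]
[92.3, -0.1, -57.1] [0.004, -0.007, -0.008]
[124.2, -0.3, -54.8] [0.004, -0.007, -0.008]
[149.5, -0.6, -35.8] [0.004, -0.007, -0.008]
[169.4, -0.9, -7.0] [0.004, -0.007, -0.008]
```

Emit:
{"name": "play_rows", "arguments": {
  "claw": [0.6, 0.6, 0.6, 0.6, 0.6, 0.6, 0.6, 0.6],
  "offset": [
    [24, 0, -16],
    [56, 0, -38],
    [92, 0, -57],
    [124, 0, -55],
    [150, 0, -36],
    [169, -1, -7],
    [169, -1, -7],
    [169, -1, -7]
  ],
  "angular": [
    [0.004, -0.007, -0.008],
    [0.004, -0.007, -0.008],
    [0.004, -0.007, -0.008],
    [0.004, -0.007, -0.008],
    [0.004, -0.007, -0.008],
    [0.004, -0.007, -0.008],
    [0.004, -0.007, -0.008],
    [0.004, -0.007, -0.008]
  ]
}}

```text
time: 10.65
position: [0.6472, 0.1815, 0.0636]
eef_rot: [-3.136, 0.615, 1.529]
wrist_force: [-0.0, 0.1, 0.8]
width: 0.603
```

```bash
python3 lid.py; python3 -c "
from h import *
a=ctrl.camera('top')['frame'][60:240,90:400]; b=ctrl.camera('side')['frame'][90:350,130:430]
a=cv2.resize(a,(448,260)); cv2.imwrite('pics/m2.png',np.hstack([a,b])[:,:,::-1])"
```

```text
[ 53.3 223.8  63.6]
at [0.6472 0.1815 0.0636] F [-0.   0.1  0.8] w 0.6 t 10.65 q [ 0.51  0.87  0.33  1.39 -0.51  2.22]
[-22.5, 1.8, 54.5] [-0.003, 0.004, 0.003]
```

View pics/m2.png

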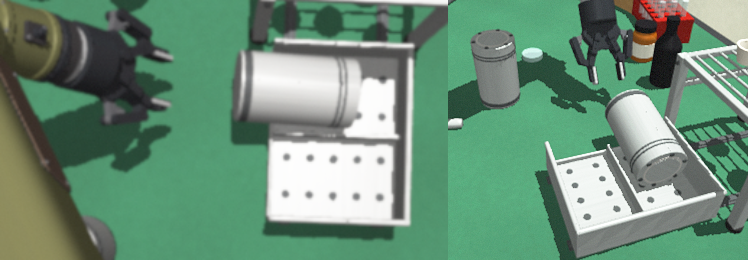

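The jar lies in bay 1. Its base end sticks out about 28 mm past the lip (left edge at (235,85) in the composite), and it is well centred in the bay. Next, push it in.

Emit:
{"name": "play_rows", "arguments": {
  "claw": [0.6, 0.6, 0.6, 0.6, 0.6, 0.6, 0.6, 0.6],
  "offset": [
    [-8, 1, 9],
    [-16, 1, 20],
    [-24, 1, 30],
    [-32, 1, 37],
    [-40, 1, 42],
    [-48, 1, 47],
    [-54, 1, 51],
    [-60, 1, 55]
  ],
  "angular": [
    [0, 0, 0],
    [0, 0, 0],
    [0, 0, 0],
    [0, 0, 0],
    [0, 0, 0],
    [0, 0, 0],
    [0, 0, 0],
    [0, 0, 0]
  ]
}}

```text
time: 11.47
position: [0.6476, 0.1007, 0.0578]
eef_rot: [3.137, 0.61, 1.521]
wrist_force: [-0.6, 1.1, 0.1]
width: 0.606
```

Emit:
{"name": "play_rows", "arguments": {
  "claw": [0.6, 0.6, 0.6, 0.6, 0.6, 0.6, 0.6, 0.6],
  "offset": [
    [-4, 0, 3],
    [-8, 0, 5.6],
    [-12, 0, 8.4],
    [-16, 0, 11],
    [-19, 0, 13.3],
    [-22, 0, 15.4],
    [-25, 0, 17.5],
    [-28, 0, 19.6]
  ],
  "angular": [
    [0, 0, 0],
    [0, 0, 0],
    [0, 0, 0],
    [0, 0, 0],
    [0, 0, 0],
    [0, 0, 0],
    [0, 0, 0],
    [0, 0, 0]
  ]
}}

```text
time: 12.13
position: [0.6456, 0.0711, 0.0551]
eef_rot: [3.139, 0.6, 1.523]
wrist_force: [-0.8, 11.1, -6.9]
width: 0.601
```

```bash
python3 lid.py
```

```text
[ 56.8 113.3  55.1]
at [0.6456 0.0711 0.0551] F [-0.8 11.1 -6.9] w 0.6 t 12.1333 q [ 0.37  0.76  0.09  1.17 -0.54  2.06]
[63.1, -1.8, -15.2] [0.002, -0.011, -0.002]
```

Emit:
{"name": "play_rows", "arguments": {
  "claw": [0.6, 0.6, 0.6, 0.6, 0.6, 0.6, 0.6, 0.6],
  "offset": [
    [-5, 0, 3.5],
    [-8, 0, 5.6],
    [-11, 0, 7.7],
    [-14, 0, 9.8],
    [-17, 0, 12],
    [-19, 0, 13.3],
    [-21, 0, 14.7],
    [-23, 0, 16]
  ],
  "angular": [
    [0, 0, 0],
    [0, 0, 0],
    [0, 0, 0],
    [0, 0, 0],
    [0, 0, 0],
    [0, 0, 0],
    [0, 0, 0],
    [0, 0, 0]
  ]
}}

```text
time: 12.85
position: [0.6447, 0.0466, 0.0538]
eef_rot: [3.138, 0.592, 1.525]
wrist_force: [-0.9, 13.0, -3.6]
width: 0.598
```

```bash
python3 lid.py
```

```text
[57.  88.9 53.8]
at [0.6447 0.0466 0.0538] F [-0.9 13.  -3.6] w 0.6 t 12.85 q [ 0.33  0.74  0.05  1.12 -0.55  2.02]
[82.8, -1.9, -29.4] [0.003, -0.018, -0.001]
```

Emit:
{"name": "play_rows", "arguments": {
  "claw": [0.6, 0.6, 0.6, 0.6, 0.6, 0.6, 0.6, 0.6],
  "offset": [
    [-5, 0, 3.5],
    [-7, 0, 4.9],
    [-9, 0, 6.3],
    [-11, 0, 7.7],
    [-12, 0, 8.4],
    [-13, 0, 9],
    [-13, 0, 9],
    [-13, 0, 9]
  ],
  "angular": [
    [0, 0, 0],
    [0, 0, 0],
    [0, 0, 0],
    [0, 0, 0],
    [0, 0, 0],
    [0, 0, 0],
    [0, 0, 0],
    [0, 0, 0]
  ]
}}

```text
time: 13.57
position: [0.6447, 0.035, 0.0526]
eef_rot: [3.137, 0.584, 1.525]
wrist_force: [0.2, 13.2, -0.5]
width: 0.599
```

```bash
python3 lid.py; python3 -c "
from h import *
a=ctrl.camera('top')['frame'][60:240,90:400]; b=ctrl.camera('side')['frame'][90:350,130:430]
a=cv2.resize(a,(448,260)); cv2.imwrite('pics/m3.png',np.hstack([a,b])[:,:,::-1])"
```

```text
[57.5 77.3 52.6]
at [0.6447 0.035  0.0526] F [ 0.2 13.2 -0.5] w 0.6 t 13.5667 q [ 0.31  0.73  0.03  1.09 -0.54  1.99]
[92.0, -2.3, -36.2] [0.004, -0.027, -0.0]
```

View pics/m3.png

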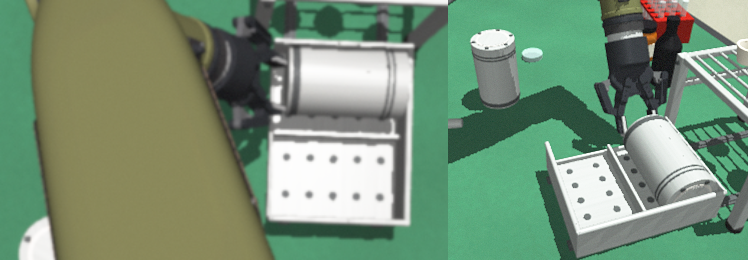

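Both views show the jar flat in bay 1, between (272,80) and (408,80) in the composite. Now retreat and go behind the near jar.

Run:
```python
from h import *
M=Rt(-92.6);N=Rt(-60)
rows([(B(57,100,55),M),(B(57,130,70),M),(B(40,150,110),M),(B(10,165,150),M),(B(-25,195,180),M),(B(-60,225,205),M)])
rows([(B(-206,398,205),N)])
```

```text
at [0.6447 0.035  0.0525] F [-0.6 12.6 -1.8] w 0.6 t 13.7167 q [ 0.31  0.73  0.03  1.09 -0.54  1.99]
[17.6, -0.4, -14.6] [0.004, -0.027, -0.0]
[34.4, -0.3, -43.7] [0.004, -0.027, -0.0]
[29.0, -17.1, -88.1] [0.004, -0.027, -0.0]
[19.5, -46.9, -129.9] [0.004, -0.027, -0.0]
[27.9, -81.7, -171.6] [0.004, -0.027, -0.0]
[39.2, -116.6, -209.2] [0.004, -0.027, -0.0]
at [0.6447 0.035  0.0525] F [-0.6 12.6 -1.8] w 0.6 t 13.7167 q [ 0.31  0.73  0.03  1.09 -0.54  1.99]
[183.5, -262.2, -305.2] [-0.316, -0.025, -0.47]
```

Emit:
{"name": "play_rows", "arguments": {
  "claw": [0.6, 0.6, 0.6, 0.6, 0.6, 0.6, 0.6, 0.6],
  "offset": [
    [18, 0, -15],
    [34, 0, -44],
    [29, -17, -88],
    [20, -47, -130],
    [28, -82, -171],
    [39, -117, -209],
    [39, -117, -209],
    [39, -117, -209]
  ],
  "angular": [
    [0.004, -0.027, 0],
    [0.004, -0.027, 0],
    [0.004, -0.027, 0],
    [0.004, -0.027, 0],
    [0.004, -0.027, 0],
    [0.004, -0.027, 0],
    [0.004, -0.027, 0],
    [0.004, -0.027, 0]
  ]
}}

```text
time: 14.38
position: [0.5317, 0.1922, 0.2093]
eef_rot: [3.138, 0.607, 1.529]
wrist_force: [0.6, -0.6, -0.0]
width: 0.598
```

```bash
python3 lid.py
python3 - <<'E'
from h import *
N=Rt(-60)
rows([(B(-206,398,205),N)])
E
```

```text
[-62.6 229.2 209.3]
at [0.5317 0.1922 0.2093] F [ 0.6 -0.6 -0. ] w 0.6 t 14.3833 q [ 0.61  0.61  0.2   1.55 -0.47  2.32]
[55.4, 116.7, 177.8] [0.006, -0.004, 0.003]
at [0.5333 0.1905 0.2075] F [ 0.  -0.4 -0.7] w 0.6 t 14.4333 q [ 0.61  0.61  0.19  1.55 -0.48  2.31]
[141.6, -144.2, -96.1] [-0.32, -0.002, -0.464]
```

Emit:
{"name": "play_rows", "arguments": {
  "claw": [0.6, 0.6, 0.6, 0.6, 0.6, 0.6, 0.6, 0.6],
  "offset": [
    [24, -24, -16],
    [48, -48, -32],
    [72, -72, -48],
    [96, -96, -64],
    [120, -120, -80],
    [142, -144, -96],
    [142, -144, -96],
    [142, -144, -96]
  ],
  "angular": [
    [-0.05, 0, -0.08],
    [-0.1, 0, -0.16],
    [-0.16, 0, -0.24],
    [-0.22, 0, -0.32],
    [-0.28, 0, -0.4],
    [-0.32, 0, -0.464],
    [-0.32, 0, -0.464],
    [-0.32, 0, -0.464]
  ]
}}

```text
time: 15.1
position: [0.3956, 0.3686, 0.2041]
eef_rot: [3.141, 0.61, 2.097]
wrist_force: [0.6, -0.9, -0.3]
width: 0.598
```

```bash
python3 lid.py
python3 - <<'E'
from h import *
N=Rt(-60)
rows([(B(-206,398,z),N) for z in(165,130,90,55,32)])
b=ctrl.camera('side'); cv2.imwrite('pics/s4.png',b['frame'][:,:,::-1])
g=cv2.cvtColor(b['frame'],cv2.COLOR_RGB2GRAY)
for x,y in [(.4336,.3026)]: print(proj(b,(x,y,.15)))
a=ctrl.camera('top'); g=a['frame'][60:240,90:400]; g=cv2.resize(g,(448,260)); cv2.imwrite('pics/m4.png',np.hstack([g,b['frame'][90:350,130:430]])[:,:,::-1])
E
```

```text
[-206.5  399.2  204.1]
at [0.3956 0.3686 0.2041] F [ 0.6 -0.9 -0.3] w 0.6 t 15.1 q [ 1.05  0.52  0.02  1.41 -0.52  2.18]
[-172.6, 97.9, 330.7] [0.328, -0.001, 0.468]
[129.9 235.4  53.5  54.4] [-165.5  335.2  150. ]
at [0.3965 0.3675 0.2041] F [-0.1  0.8 -0.7] w 0.6 t 15.15 q [ 1.05  0.52  0.02  1.41 -0.52  2.18]
[22.5, -0.5, 32.1] [0.001, -0.0, 0.0]
[42.5, -0.5, 60.7] [0.001, -0.0, 0.0]
[65.5, -0.5, 93.5] [0.001, -0.0, 0.0]
[85.5, -0.5, 122.2] [0.001, -0.0, 0.0]
[98.7, -0.6, 141.0] [0.001, -0.0, 0.0]
[173.56986828 128.37473194]
```

View pics/m4.png

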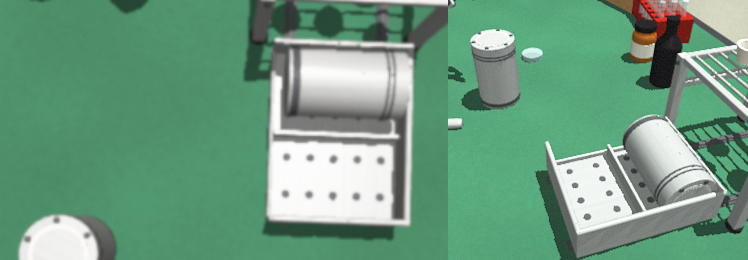

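Jar 1 lies flat in bay 1, between (285,80) and (408,80) in the composite, and the near jar has not moved. Next, lower the tool and push the near jar diagonally.

Emit:
{"name": "play_rows", "arguments": {
  "claw": [0.6, 0.6, 0.6, 0.6, 0.6, 0.6, 0.6, 0.6],
  "offset": [
    [22, 0, 32],
    [42, 0, 61],
    [65, 0, 93],
    [85, 0, 122],
    [99, -0.5, 141],
    [99, -0.5, 141],
    [96, -0.5, 143],
    [92, -0.5, 146]
  ],
  "angular": [
    [0, 0, 0],
    [0, 0, 0],
    [0, 0, 0],
    [0, 0, 0],
    [0, 0, 0],
    [0, 0, 0],
    [0, 0, 0],
    [0, 0, 0]
  ]
}}

```text
time: 15.92
position: [0.4027, 0.359, 0.0331]
eef_rot: [3.139, 0.61, 2.089]
wrist_force: [0.2, 0.2, -0.3]
width: 0.599
```

Emit:
{"name": "play_rows", "arguments": {
  "claw": [0.6, 0.6, 0.6, 0.6, 0.6, 0.6, 0.6, 0.6],
  "offset": [
    [-5, 0, 3.5],
    [-10, 0, 7],
    [-15, 0, 10.5],
    [-20, 0, 14],
    [-25, 0, 17.5],
    [-30, 0, 21],
    [-35, 0, 24.5],
    [-40, 0, 28]
  ],
  "angular": [
    [0, 0, 0],
    [0, 0, 0],
    [0, 0, 0],
    [0, 0, 0],
    [0, 0, 0],
    [0, 0, 0],
    [0, 0, 0],
    [0, 0, 0]
  ]
}}

```text
time: 16.58
position: [0.4265, 0.3224, 0.0337]
eef_rot: [3.133, 0.598, 2.087]
wrist_force: [-9.6, 15.1, 5.8]
width: 0.598
```

```bash
cat > l2.py <<'E'
exec(open('lid.py').read().replace('rows(','(lambda *a:0)('))
N=Rt(-60); p=np.array([-60,165,32])-40*np.array([.539,-.842,0]); print('goal tcp',p)
rows([(B(*p),N)])
E
python3 l2.py
```

```text
[-173.6  354.5   33.7]
[139.  228.5  53.4  54.2] [-153.6  320.8  150. ]
goal tcp [-81.56 198.68  32.  ]
at [0.4272 0.3208 0.0339] F [-4.4 10.2  0.2] w 0.6 t 16.6333 q [ 0.96  0.62 -0.28  0.94 -0.54  2.09]
[-146.7, -5.7, 102.8] [0.004, -0.01, -0.007]
```

Emit:
{"name": "play_rows", "arguments": {
  "claw": [0.6, 0.6, 0.6, 0.6, 0.6, 0.6, 0.6, 0.6],
  "offset": [
    [-6, 0, 4.2],
    [-12, 0, 8.4],
    [-18, -1, 12.6],
    [-23, -1, 16],
    [-28, -1, 19.6],
    [-33, -1, 23],
    [-38, -1.5, 26.6],
    [-43, -2, 30]
  ],
  "angular": [
    [0, -0.01, -0.005],
    [0, -0.01, -0.005],
    [0, -0.01, -0.005],
    [0, -0.01, -0.005],
    [0, -0.01, -0.005],
    [0, -0.01, -0.005],
    [0, -0.01, -0.005],
    [0, -0.01, -0.005]
  ]
}}

```text
time: 17.3
position: [0.4519, 0.2801, 0.0337]
eef_rot: [3.129, 0.6, 2.09]
wrist_force: [-7.2, 15.0, 3.8]
width: 0.597
```

Emit:
{"name": "play_rows", "arguments": {
  "claw": [0.6, 0.6, 0.6, 0.6, 0.6, 0.6, 0.6, 0.6],
  "offset": [
    [-6, 0, 4.2],
    [-12, 0, 8.4],
    [-18, -1, 12.6],
    [-23, -1, 16],
    [-28, -1, 19.6],
    [-33, -1, 23],
    [-38, -1.5, 26.6],
    [-43, -2, 30]
  ],
  "angular": [
    [0, -0.01, -0.005],
    [0, -0.01, -0.005],
    [0, -0.01, -0.005],
    [0, -0.01, -0.005],
    [0, -0.01, -0.005],
    [0, -0.01, -0.005],
    [0, -0.01, -0.005],
    [0, -0.01, -0.005]
  ]
}}

```text
time: 17.97
position: [0.477, 0.2393, 0.0336]
eef_rot: [3.125, 0.6, 2.094]
wrist_force: [-7.5, 15.5, 5.1]
width: 0.603
```

```bash
python3 l2.py
```

```text
[-119.4  273.8   33.6]
[188.9 197.3  53.4  53.5] [-98.8 240.8 150. ]
goal tcp [-81.56 198.68  32.  ]
at [0.4774 0.2377 0.0338] F [-3.   9.7  0.1] w 0.6 t 18.0167 q [ 0.8   0.55 -0.41  0.77 -0.58  1.89]
[-66.6, -8.9, 47.8] [0.016, -0.009, -0.001]
```

Emit:
{"name": "play_rows", "arguments": {
  "claw": [0.6, 0.6, 0.6, 0.6, 0.6, 0.6, 0.6, 0.6],
  "offset": [
    [-6, 0, 4.2],
    [-12, -1, 8.4],
    [-18, -2, 12.6],
    [-23, -3, 16],
    [-28, -3, 19.6],
    [-33, -4, 23],
    [-38, -4, 26.6],
    [-42, -5, 29.5]
  ],
  "angular": [
    [0.01, -0.01, 0],
    [0.01, -0.01, 0],
    [0.01, -0.01, 0],
    [0.01, -0.01, 0],
    [0.01, -0.01, 0],
    [0.01, -0.01, 0],
    [0.01, -0.01, 0],
    [0.01, -0.01, 0]
  ]
}}

```text
time: 18.68
position: [0.4999, 0.196, 0.0334]
eef_rot: [3.128, 0.603, 2.091]
wrist_force: [-7.0, 15.7, 5.0]
width: 0.602
```

```bash
python3 l2.py
```

```text
[-94.5 231.6  33.4]
[214.9 183.4  53.2  53.5] [-73.9 198.6 150. ]
goal tcp [-81.56 198.68  32.  ]
at [0.5001 0.1948 0.0336] F [-1.8 10.8  0.2] w 0.6 t 18.7333 q [ 0.71  0.53 -0.46  0.7  -0.59  1.79]
[-26.7, -6.6, 20.3] [0.012, -0.007, -0.003]
```

Emit:
{"name": "play_rows", "arguments": {
  "claw": [0.6, 0.6, 0.6, 0.6, 0.6, 0.6, 0.6, 0.6],
  "offset": [
    [-5, 0, 3.5],
    [-9, 0, 6.3],
    [-12, 0, 8.4],
    [-15, 0, 10.5],
    [-18, 0, 12.6],
    [-20, 0, 14],
    [-22, 0, 15.4],
    [-23, 0, 16]
  ],
  "angular": [
    [0.01, -0.01, 0],
    [0.01, -0.01, 0],
    [0.01, -0.01, 0],
    [0.01, -0.01, 0],
    [0.01, -0.01, 0],
    [0.01, -0.01, 0],
    [0.01, -0.01, 0],
    [0.01, -0.01, 0]
  ]
}}

```text
time: 19.4
position: [0.514, 0.175, 0.0335]
eef_rot: [3.133, 0.605, 2.091]
wrist_force: [-7.9, 14.1, 3.3]
width: 0.603
```

```bash
python3 l2.py
python3 - <<'E'
from h import *
rows([(B(-105,250,34),Rt(-60)),(B(-85,265,34),Rt(-80)),(B(-60,255,34),Rt(-92.6)),(B(-60,235,34),Rt(-92.6))])
E
```

```text
[-79.4 211.2  33.5]
[227.6 175.   53.2  53.5] [-59.1 178.1 150. ]
goal tcp [-81.56 198.68  32.  ]
at [0.5141 0.1748 0.0335] F [-7.3 13.8  3.8] w 0.6 t 19.45 q [ 0.67  0.53 -0.47  0.67 -0.6   1.74]
[-6.8, -8.5, 6.4] [0.006, -0.006, -0.003]
at [0.5141 0.1748 0.0335] F [-7.3 13.8  3.8] w 0.6 t 19.45 q [ 0.67  0.53 -0.47  0.67 -0.6   1.74]
[38.0, -0.5, -27.0] [0.006, -0.006, -0.003]
[39.7, 24.4, -27.9] [0.205, -0.007, 0.283]
[21.7, 40.0, -15.3] [0.331, -0.007, 0.464]
[7.8, 29.3, -5.8] [0.331, -0.007, 0.464]
```

Emit:
{"name": "play_rows", "arguments": {
  "claw": [0.6, 0.6, 0.6, 0.6, 0.6, 0.6, 0.6, 0.6],
  "offset": [
    [20, 0, -14],
    [38, 0, -27],
    [40, 12, -28],
    [40, 24, -28],
    [31, 32, -22],
    [22, 40, -15],
    [13, 33, -9.5],
    [8, 29, -6]
  ],
  "angular": [
    [0.006, -0.006, 0],
    [0.006, -0.006, 0],
    [0.1, -0.006, 0.14],
    [0.2, -0.007, 0.28],
    [0.27, -0.007, 0.38],
    [0.33, -0.007, 0.464],
    [0.33, -0.007, 0.464],
    [0.33, -0.007, 0.464]
  ]
}}

```text
time: 20.12
position: [0.5366, 0.1969, 0.0337]
eef_rot: [3.139, 0.61, 1.521]
wrist_force: [0.5, 0.0, -0.1]
width: 0.603
```

Emit:
{"name": "play_rows", "arguments": {
  "claw": [0.6, 0.6, 0.6, 0.6, 0.6, 0.6, 0.6, 0.6],
  "offset": [
    [-4, 0, 2.8],
    [-8, 0, 5.6],
    [-12, 0, 8.4],
    [-16, 0, 11.2],
    [-20, 0, 14],
    [-24, 0, 16.8],
    [-28, 0, 19.6],
    [-31, 0, 21.7]
  ],
  "angular": [
    [0, 0, 0],
    [0, 0, 0],
    [0, 0, 0],
    [0, 0, 0],
    [0, 0, 0],
    [0, 0, 0],
    [0, 0, 0],
    [0, 0, 0]
  ]
}}

```text
time: 20.78
position: [0.5362, 0.1648, 0.0339]
eef_rot: [3.133, 0.598, 1.52]
wrist_force: [0.3, 15.4, 1.2]
width: 0.602
```

```bash
sed -i 's/B(55,174,32)/B(-58,174,32)/' lid.py; python3 lid.py
```

```text
[-56.8 202.1  33.9]
at [0.5362 0.1648 0.0339] F [ 0.3 15.4  1.2] w 0.6 t 20.7833 q [ 0.57  0.72 -0.08  1.14 -0.48  2.28]
[-22.1, -1.2, 17.4] [0.005, -0.013, -0.004]
[237.2 175.   53.1  53.4] [-58.3 162.  150. ]
```

Emit:
{"name": "play_rows", "arguments": {
  "claw": [0.6, 0.6, 0.6, 0.6, 0.6, 0.6, 0.6, 0.6],
  "offset": [
    [-5, 0, 3.5],
    [-8, 0, 5.6],
    [-11, 0, 7.7],
    [-14, 0, 9.8],
    [-17, 0, 12],
    [-19, 0, 13.5],
    [-21, 0, 15],
    [-23, 0, 16.5]
  ],
  "angular": [
    [0, -0.01, 0],
    [0, -0.01, 0],
    [0, -0.01, 0],
    [0, -0.01, 0],
    [0, -0.01, 0],
    [0, -0.01, 0],
    [0, -0.01, 0],
    [0, -0.01, 0]
  ]
}}

```text
time: 21.5
position: [0.5365, 0.1419, 0.0338]
eef_rot: [3.127, 0.597, 1.519]
wrist_force: [-0.4, 16.7, 4.2]
width: 0.603
```

Emit:
{"name": "play_rows", "arguments": {
  "claw": [0.6, 0.6, 0.6, 0.6, 0.6, 0.6, 0.6, 0.6],
  "offset": [
    [-4, 0, 2.8],
    [-5, 0, 3.5],
    [-6, 0, 4.2],
    [-7, 0, 4.9],
    [-7.5, 0, 5.3],
    [-8, 0, 5.6],
    [-8.5, 0, 6],
    [-9, 0, 6.3]
  ],
  "angular": [
    [0, 0, 0],
    [0, 0, 0],
    [0, 0, 0],
    [0, 0, 0],
    [0, 0, 0],
    [0, 0, 0],
    [0, 0, 0],
    [0, 0, 0]
  ]
}}

```text
time: 22.17
position: [0.537, 0.1372, 0.0339]
eef_rot: [3.123, 0.585, 1.519]
wrist_force: [-1.1, 17.2, 4.1]
width: 0.6
```

```bash
python3 lid.py
```

```text
[-54.7 174.5  33.9]
at [0.537  0.1372 0.0339] F [-1.1 17.2  4.1] w 0.6 t 22.1667 q [ 0.53  0.68 -0.14  1.08 -0.49  2.23]
[0.6, -3.3, 1.8] [0.015, -0.026, -0.005]
[253.6 174.5  53.1  53.3] [-56.5 134.7 150. ]
```

At the lip, with the jar's x at -56.5. Now raise the tool and tip.

Run:
```python
from h import *
M=Rt(-92.6)
rows([(B(-58,y,z),M) for y,z in [(200,34),(215,60),(215,90),(215,123),(195,125),(187,125)]])
```

```text
at [0.5371 0.1372 0.0339] F [-0.9 16.8  4.2] w 0.6 t 22.2167 q [ 0.53  0.68 -0.14  1.08 -0.49  2.23]
[21.2, -3.2, -14.2] [0.015, -0.026, -0.005]
[19.3, -2.7, -44.1] [0.015, -0.026, -0.005]
[2.8, -2.2, -69.1] [0.015, -0.026, -0.005]
[-15.5, -1.7, -96.7] [0.015, -0.026, -0.005]
[-33.2, -1.8, -87.3] [0.015, -0.026, -0.005]
[-39.9, -1.8, -82.9] [0.015, -0.026, -0.005]
```

Emit:
{"name": "play_rows", "arguments": {
  "claw": [0.6, 0.6, 0.6, 0.6, 0.6, 0.6, 0.6, 0.6],
  "offset": [
    [21, -3, -14],
    [30, -3, -25],
    [19, -3, -44],
    [3, -2, -69],
    [-16, -2, -97],
    [-16, -2, -97],
    [-33, -2, -87],
    [-38, -2, -84]
  ],
  "angular": [
    [0.015, -0.026, 0],
    [0.015, -0.026, 0],
    [0.015, -0.026, 0],
    [0.015, -0.026, 0],
    [0.015, -0.026, 0],
    [0.015, -0.026, 0],
    [0.015, -0.026, 0],
    [0.015, -0.026, 0]
  ]
}}

```text
time: 22.88
position: [0.5336, 0.1511, 0.1262]
eef_rot: [3.137, 0.611, 1.52]
wrist_force: [-0.1, 0.0, 0.2]
width: 0.6
```

Emit:
{"name": "play_rows", "arguments": {
  "claw": [0.6, 0.6, 0.6, 0.6, 0.6, 0.6, 0.6, 0.6],
  "offset": [
    [-5, 0, 3.5],
    [-9, 0, 6],
    [-12, 0, 8.5],
    [-15, 0, 10.5],
    [-19, 0, 12],
    [-23, 0, 13],
    [-27, -1, 14],
    [-31, -1, 15]
  ],
  "angular": [
    [0, 0, 0],
    [0, 0, 0],
    [0, 0, 0],
    [0, 0, 0],
    [0, 0, 0],
    [0, 0, 0],
    [0, 0, 0],
    [0, 0, 0]
  ]
}}

```text
time: 23.55
position: [0.5355, 0.1221, 0.1335]
eef_rot: [3.123, 0.602, 1.515]
wrist_force: [3.2, 14.5, 11.2]
width: 0.597
```

```bash
python3 lid.py
```

```text
[-55.6 159.3 133.5]
at [0.5355 0.1221 0.1335] F [ 3.2 14.5 11.2] w 0.6 t 23.55 q [ 0.51  0.58 -0.05  1.27 -0.51  2.22]
[69.5, -3.9, 75.3] [0.013, -0.009, -0.008]
[263.1 174.6  51.8  53.3] [-56.  118.8 150. ]
```

Emit:
{"name": "play_rows", "arguments": {
  "claw": [0.6, 0.6, 0.6, 0.6, 0.6, 0.6, 0.6, 0.6],
  "offset": [
    [-5, 0, 0],
    [-10, -1, 0],
    [-15, -1, 0],
    [-20, -2, 0],
    [-25, -2, 0],
    [-30, -2, 0],
    [-35, -2, 0],
    [-40, -2, 0]
  ],
  "angular": [
    [0.01, 0, 0],
    [0.01, 0, 0],
    [0.01, 0, 0],
    [0.01, 0, 0],
    [0.01, 0, 0],
    [0.01, 0, 0],
    [0.01, 0, 0],
    [0.01, 0, 0]
  ]
}}

```text
time: 24.27
position: [0.5313, 0.0884, 0.1565]
eef_rot: [3.134, 0.603, 1.516]
wrist_force: [0.7, 3.1, -2.1]
width: 0.599
```

Emit:
{"name": "play_rows", "arguments": {
  "claw": [0.6, 0.6, 0.6, 0.6, 0.6, 0.6, 0.6, 0.6],
  "offset": [
    [-4, 0, 2],
    [-8, 0, 4],
    [-12, 0, 7],
    [-16, 0, 10],
    [-20, 0, 13],
    [-24, 0, 16],
    [-28, 0, 19],
    [-32, 0, 22]
  ],
  "angular": [
    [0, 0, 0],
    [0, 0, 0],
    [0, 0, 0],
    [0, 0, 0],
    [0, 0, 0],
    [0, 0, 0],
    [0, 0, 0],
    [0, 0, 0]
  ]
}}

```text
time: 24.93
position: [0.529, 0.0486, 0.1564]
eef_rot: [3.135, 0.603, 1.516]
wrist_force: [0.4, 0.7, 0.2]
width: 0.598
```

Run:
```python
from h import *
a=ctrl.camera('top')['frame'][60:240,90:400]; b=ctrl.camera('side')['frame'][90:350,130:430]
a=cv2.resize(a,(448,260)); cv2.imwrite('pics/m5.png',np.hstack([a,b])[:,:,::-1])
M=Rt(-92.6)
rows([(B(-58,y,z),M) for y,z in [(110,155),(150,155),(190,150),(215,130),(225,100),(225,65)]])
```

```text
at [0.5287 0.0482 0.1563] F [-0.4 -0.3  0.6] w 0.6 t 25.0333 q [ 0.4   0.5  -0.13  1.23 -0.54  2.11]
[21.1, 0.9, -13.0] [0.0, -0.007, -0.008]
[54.1, 0.6, -35.7] [0.0, -0.007, -0.008]
[89.8, 0.3, -54.3] [0.0, -0.007, -0.008]
[121.8, 0.1, -52.0] [0.0, -0.007, -0.008]
[147.0, -0.2, -33.0] [0.0, -0.007, -0.008]
[166.9, -0.3, -4.2] [0.0, -0.007, -0.008]
```

View pics/m5.png

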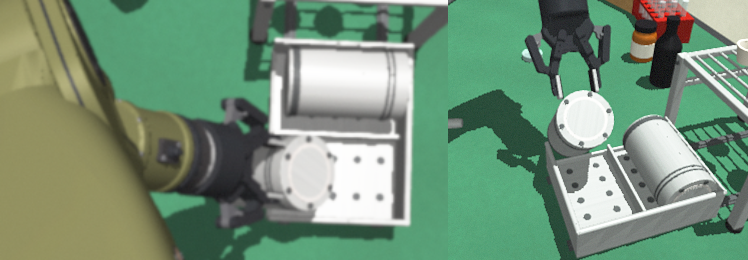

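The second jar is leaning well over the lip in bay 0, with its lid at (303,172) in the composite. I'll nudge it a little further before retreating, so it cannot fall back.

Emit:
{"name": "play_rows", "arguments": {
  "claw": [0.6, 0.6, 0.6, 0.6],
  "offset": [
    [-5, 0, 3.5],
    [-10, 0, 7],
    [-10, 0, 7],
    [-10, 0, 7]
  ],
  "angular": [
    [0, 0, 0],
    [0, 0, 0],
    [0, 0, 0],
    [0, 0, 0]
  ]
}}

```text
time: 25.37
position: [0.5277, 0.0354, 0.1561]
eef_rot: [3.136, 0.604, 1.515]
wrist_force: [0.4, -0.2, 0.4]
width: 0.603
```

Emit:
{"name": "play_rows", "arguments": {
  "claw": [0.6, 0.6, 0.6, 0.6, 0.6, 0.6, 0.6, 0.6],
  "offset": [
    [29, 0, -20],
    [62, 0, -43],
    [98, 0, -61],
    [130, 0, -60],
    [155, 0, -40],
    [175, 0, -11],
    [175, 0, -11],
    [175, 0, -11]
  ],
  "angular": [
    [0, -0.007, -0.008],
    [0, -0.007, -0.008],
    [0, -0.007, -0.008],
    [0, -0.007, -0.008],
    [0, -0.007, -0.008],
    [0, -0.007, -0.008],
    [0, -0.007, -0.008],
    [0, -0.007, -0.008]
  ]
}}

```text
time: 26.03
position: [0.5346, 0.1846, 0.0647]
eef_rot: [-3.137, 0.615, 1.528]
wrist_force: [0.6, 0.3, 1.1]
width: 0.597
```

Run:
```python
from h import *
a=ctrl.camera('top')['frame'][60:240,90:400]; b=ctrl.camera('side')['frame'][90:350,130:430]
a=cv2.resize(a,(448,260)); cv2.imwrite('pics/m6.png',np.hstack([a,b])[:,:,::-1])
M=Rt(-92.6)
print(toB(ctrl.read_state()['position']))
rows([(B(-57,y,z),M) for y,z in [(190,56),(141,54)]])
```

```text
[-57.4 222.4  67.4]
at [0.5365 0.1852 0.0674] F [-0.6  0.9  0. ] w 0.6 t 26.1333 q [ 0.6   0.72  0.01  1.26 -0.48  2.31]
[-20.0, 0.4, 27.9] [0.0, 0.0, -0.001]
[-59.0, 0.5, 57.7] [0.0, 0.0, -0.001]
```

View pics/m6.png

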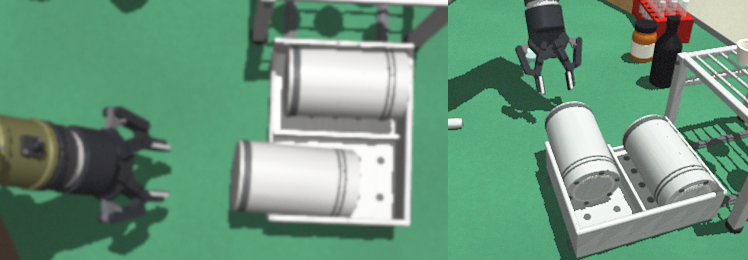

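Jar 2 lies in bay 0 with its base end out over the lip (left edge at (235,175) in the composite). Next, push it in.

Emit:
{"name": "play_rows", "arguments": {
  "claw": [0.6, 0.6, 0.6, 0.6, 0.6, 0.6, 0.6, 0.6],
  "offset": [
    [-10, 0, 14],
    [-20, 0, 28],
    [-28, 0, 34],
    [-36, 0, 40],
    [-44, 0, 46],
    [-50, 0, 51],
    [-56, 0, 55],
    [-60, 0, 58]
  ],
  "angular": [
    [0, 0, 0],
    [0, 0, 0],
    [0, 0, 0],
    [0, 0, 0],
    [0, 0, 0],
    [0, 0, 0],
    [0, 0, 0],
    [0, 0, 0]
  ]
}}

```text
time: 26.8
position: [0.5329, 0.1027, 0.0546]
eef_rot: [3.14, 0.61, 1.522]
wrist_force: [-1.7, 15.3, 7.3]
width: 0.604
```

Emit:
{"name": "play_rows", "arguments": {
  "claw": [0.6, 0.6, 0.6, 0.6, 0.6, 0.6, 0.6, 0.6],
  "offset": [
    [-4, 0, 3],
    [-8, 0, 5.6],
    [-12, 0, 8.4],
    [-16, 0, 11],
    [-19, 0, 13.3],
    [-22, 0, 15.4],
    [-25, 0, 17.5],
    [-28, 0, 19.6]
  ],
  "angular": [
    [0, 0, 0],
    [0, 0, 0],
    [0, 0, 0],
    [0, 0, 0],
    [0, 0, 0],
    [0, 0, 0],
    [0, 0, 0],
    [0, 0, 0]
  ]
}}

```text
time: 27.47
position: [0.5326, 0.0729, 0.0529]
eef_rot: [3.138, 0.599, 1.521]
wrist_force: [0.0, 10.2, -6.5]
width: 0.606
```

```bash
python3 lid.py
```

```text
[-56.3 110.1  52.9]
at [0.5326 0.0729 0.0529] F [ 0.  10.2 -6.5] w 0.61 t 27.4667 q [ 0.44  0.62 -0.22  1.04 -0.52  2.14]
[64.6, -1.9, -18.9] [0.002, -0.011, -0.003]
```

Emit:
{"name": "play_rows", "arguments": {
  "claw": [0.6, 0.6, 0.6, 0.6, 0.6, 0.6, 0.6, 0.6],
  "offset": [
    [-5, 0, 3.5],
    [-8, 0, 5.6],
    [-11, 0, 7.7],
    [-14, 0, 9.8],
    [-17, 0, 12],
    [-19, 0, 13.3],
    [-20, 0, 14],
    [-21, 0, 14.7]
  ],
  "angular": [
    [0, 0, 0],
    [0, 0, 0],
    [0, 0, 0],
    [0, 0, 0],
    [0, 0, 0],
    [0, 0, 0],
    [0, 0, 0],
    [0, 0, 0]
  ]
}}

```text
time: 28.18
position: [0.5327, 0.0504, 0.0516]
eef_rot: [3.135, 0.592, 1.52]
wrist_force: [1.5, 11.7, -4.2]
width: 0.601
```

Emit:
{"name": "play_rows", "arguments": {
  "claw": [0.6, 0.6, 0.6, 0.6, 0.6, 0.6, 0.6, 0.6],
  "offset": [
    [-5, 0, 3.5],
    [-7, 0, 4.9],
    [-8, 0, 5.6],
    [-9, 0, 6.3],
    [-10, 0, 7],
    [-11, 0, 7.7],
    [-11, 0, 7.7],
    [-11, 0, 7.7]
  ],
  "angular": [
    [0, 0, 0],
    [0, 0, 0],
    [0, 0, 0],
    [0, 0, 0],
    [0, 0, 0],
    [0, 0, 0],
    [0, 0, 0],
    [0, 0, 0]
  ]
}}

```text
time: 28.85
position: [0.5339, 0.0417, 0.0502]
eef_rot: [3.132, 0.582, 1.519]
wrist_force: [1.1, 12.2, -2.2]
width: 0.604
```

Run:
```python
from h import *
M=Rt(-92.6); N=Rt(-2.6)
print(toB(ctrl.read_state()['position']))
rows([(B(-57,y,z),M) for y,z in [(100,55),(130,80),(130,120),(130,160)]]+[(B(-190,60,170),N),(B(-190,0,170),N)])
```

```text
[-53.6  78.9  50.2]
at [0.5339 0.0417 0.0502] F [ 1.1 12.2 -2.2] w 0.6 t 28.85 q [ 0.38  0.59 -0.27  0.97 -0.53  2.07]
[15.0, -3.4, -15.6] [0.006, -0.029, -0.005]
[26.3, -3.3, -53.0] [0.006, -0.029, -0.005]
[4.3, -2.9, -86.4] [0.006, -0.029, -0.005]
[-17.6, -2.6, -119.8] [0.006, -0.029, -0.005]
[-82.3, -135.5, -90.5] [-0.878, -0.017, -1.304]
[-132.4, -135.4, -57.5] [-0.878, -0.017, -1.304]
```

Emit:
{"name": "play_rows", "arguments": {
  "claw": [0.6, 0.6, 0.6, 0.6],
  "offset": [
    [-5, -1, 3.5],
    [-6, -1, 4.2],
    [-7, -1, 4.9],
    [-7.5, -1, 5.2]
  ],
  "angular": [
    [0, 0, 0],
    [0, 0, 0],
    [0, 0, 0],
    [0, 0, 0]
  ]
}}

```text
time: 29.18
position: [0.5348, 0.038, 0.0498]
eef_rot: [3.128, 0.57, 1.518]
wrist_force: [-0.4, 16.7, 3.2]
width: 0.599
```

Emit:
{"name": "play_rows", "arguments": {
  "claw": [0.6, 0.6, 0.6, 0.6, 0.6, 0.3, 0.0, 0.0],
  "offset": [
    [17, -3, -13],
    [29, -3, -50],
    [7, -3, -83],
    [-15, -3, -117],
    [-35, -45, -120],
    [-50, -80, -115],
    [-65, -110, -105],
    [-80, -135, -93]
  ],
  "angular": [
    [0.006, -0.029, 0],
    [0.006, -0.029, 0],
    [0.006, -0.029, 0],
    [0.006, -0.029, 0],
    [-0.07, -0.02, -0.1],
    [-0.14, -0.02, -0.2],
    [-0.21, -0.02, -0.3],
    [-0.28, -0.02, -0.4]
  ]
}}

```text
time: 29.85
position: [0.3964, 0.0271, 0.1699]
eef_rot: [3.112, 0.6, 2.005]
wrist_force: [-0.2, -0.3, 0.6]
width: 0.18
```

Run:
```python
from h import *
N=Rt(-2.6)
print(toB(ctrl.read_state()['position']))
rows([(B(-190,60,170),N),(B(-190,0,150),N)])
```

```text
[-190.2   58.1  169.9]
at [0.3964 0.0271 0.1699] F [-0.2 -0.3  0.6] w 0.18 t 29.85 q [ 0.54  0.09 -0.69  0.83 -0.6   1.68]
[1.2, 1.1, -1.0] [-0.593, 0.004, -0.896]
[-31.4, -27.9, 44.7] [-0.593, 0.004, -0.896]
```

Emit:
{"name": "play_rows", "arguments": {
  "claw": [0, 0, 0, 0, 0, 0, 0, 0],
  "offset": [
    [-4, -4, 6],
    [-8, -8, 12],
    [-12, -11, 17],
    [-16, -14, 22],
    [-20, -18, 28],
    [-24, -21, 34],
    [-28, -25, 39],
    [-31, -28, 45]
  ],
  "angular": [
    [-0.075, 0, -0.11],
    [-0.15, 0, -0.22],
    [-0.22, 0, -0.335],
    [-0.3, 0, -0.45],
    [-0.37, 0, -0.56],
    [-0.445, 0, -0.67],
    [-0.52, 0, -0.78],
    [-0.593, 0, -0.896]
  ]
}}

```text
time: 30.52
position: [0.393, -0.0293, 0.15]
eef_rot: [3.136, 0.612, 2.916]
wrist_force: [0.5, -0.4, -0.8]
width: 0.002
```

Run:
```python
from h import *
a=ctrl.camera('top')['frame'][60:240,90:400]; b=ctrl.camera('side')['frame'][90:350,130:430]
a=cv2.resize(a,(448,260)); cv2.imwrite('pics/m7.png',np.hstack([a,b])[:,:,::-1])
N=Rt(-2.6)
print(toB(ctrl.read_state()['position']))
rows([(B(-190,0,38),N),(B(-150,0,38),N)])
```

```text
[-192.3   -2.   149. ]
at [ 0.3916 -0.0329  0.149 ] F [-0.2 -0.2 -0.5] w 0.0 t 30.6167 q [ 0.04 -0.27 -1.13  0.12 -0.15  0.23]
[61.9, 1.9, 92.1] [-0.106, -0.001, -0.16]
[29.8, 9.5, 114.6] [-0.106, -0.001, -0.16]
```

View pics/m7.png

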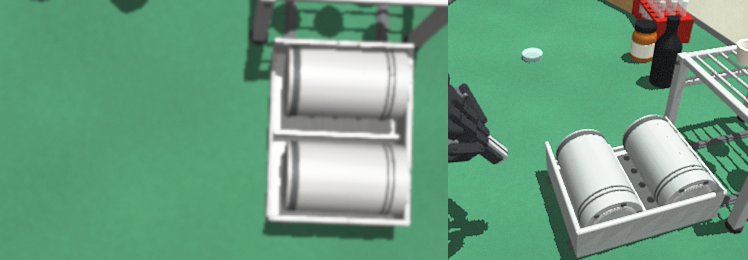

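Both jars lie flat inside their bays, spanning (280..408, 45..215) in the composite. Now lower the tool in front of the near wall.

Emit:
{"name": "play_rows", "arguments": {
  "claw": [0, 0, 0, 0, 0, 0, 0, 0],
  "offset": [
    [10, 2, 20],
    [20, 3, 40],
    [30, 4, 60],
    [38, 6, 80],
    [42, 7, 100],
    [44, 7, 106],
    [44, 7, 106],
    [44, 7, 106]
  ],
  "angular": [
    [-0.05, 0, -0.08],
    [-0.1, 0, -0.16],
    [-0.106, 0, -0.16],
    [-0.106, 0, -0.16],
    [-0.106, 0, -0.16],
    [-0.106, 0, -0.16],
    [-0.106, 0, -0.16],
    [-0.106, 0, -0.16]
  ]
}}

```text
time: 31.28
position: [0.4285, -0.032, 0.0493]
eef_rot: [3.14, 0.586, 3.097]
wrist_force: [-0.3, -0.2, 0.5]
width: -0.003
```

```bash
cat > b.py <<'E'
from h import *
print(toB(ctrl.read_state()['position'])); N=Rt(-2.6)
rows([(B(-130,0,36),N),(B(64,0,36),N)])
E
python3 b.py
```

```text
[-155.5    0.6   49.3]
at [ 0.4285 -0.032   0.0493] F [-0.3 -0.2  0.5] w -0.0 t 31.2833 q [-0.1   0.09 -1.28 -0.39  0.03 -0.04]
[-13.9, -0.6, 25.1] [0.002, -0.025, 0.0]
[-175.5, -0.9, 132.5] [0.002, -0.025, 0.0]
```

Emit:
{"name": "play_rows", "arguments": {
  "claw": [0, 0, 0, 0, 0, 0, 0, 0],
  "offset": [
    [-3, 0, 5],
    [-6, 0, 10],
    [-9, 0, 15],
    [-12, 0, 20],
    [-14, 0, 25],
    [-14, 0, 25],
    [-18, 0, 28],
    [-20, 0, 30]
  ],
  "angular": [
    [0, -0.02, 0],
    [0, -0.02, 0],
    [0, -0.02, 0],
    [0, -0.02, 0],
    [0, -0.02, 0],
    [0, -0.02, 0],
    [0, -0.02, 0],
    [0, -0.02, 0]
  ]
}}

```text
time: 31.95
position: [0.4617, -0.0335, 0.0351]
eef_rot: [3.14, 0.605, 3.096]
wrist_force: [-8.7, 1.0, 4.6]
width: 0.007
```

Emit:
{"name": "play_rows", "arguments": {
  "claw": [0, 0, 0, 0, 0, 0, 0, 0],
  "offset": [
    [-4, 0, 2.8],
    [-8, 0, 5.6],
    [-12, 0, 8.4],
    [-16, 0, 11.2],
    [-20, 0, 14],
    [-24, 0, 16.8],
    [-28, 0, 19.6],
    [-32, 0, 22.4]
  ],
  "angular": [
    [0, 0, 0],
    [0, 0, 0],
    [0, 0, 0],
    [0, 0, 0],
    [0, 0, 0],
    [0, 0, 0],
    [0, 0, 0],
    [0, 0, 0]
  ]
}}

```text
time: 32.62
position: [0.4981, -0.035, 0.0335]
eef_rot: [3.14, 0.601, 3.096]
wrist_force: [-6.8, -0.0, 5.0]
width: -0.004
```

```bash
python3 b.py
```

```text
[-85.8   0.7  33.5]
at [ 0.4981 -0.035   0.0335] F [-6.8 -0.   5. ] w -0.0 t 32.6167 q [-0.09  0.23 -1.18 -0.45  0.02 -0.03]
[35.0, -0.6, -27.1] [0.002, -0.01, -0.0]
[-125.0, -0.8, 82.6] [0.002, -0.01, -0.0]
```

Emit:
{"name": "play_rows", "arguments": {
  "claw": [0, 0, 0, 0, 0, 0, 0, 0],
  "offset": [
    [-5, 0, 3.3],
    [-10, 0, 6.6],
    [-15, 0, 10],
    [-20, 0, 13.2],
    [-25, 0, 16.5],
    [-29, 0, 19.2],
    [-33, 0, 22],
    [-37, 0, 24.5]
  ],
  "angular": [
    [0, 0, 0],
    [0, 0, 0],
    [0, 0, 0],
    [0, 0, 0],
    [0, 0, 0],
    [0, 0, 0],
    [0, 0, 0],
    [0, 0, 0]
  ]
}}

```text
time: 33.28
position: [0.5393, -0.0369, 0.0322]
eef_rot: [3.14, 0.594, 3.096]
wrist_force: [-5.8, -0.2, 1.6]
width: 0.003
```

Emit:
{"name": "play_rows", "arguments": {
  "claw": [0, 0, 0, 0, 0, 0, 0, 0],
  "offset": [
    [-5, 0, 3.3],
    [-10, 0, 6.6],
    [-15, 0, 10],
    [-20, 0, 13.2],
    [-25, 0, 16.5],
    [-29, 0, 19.2],
    [-33, 0, 22],
    [-37, 0, 24.5]
  ],
  "angular": [
    [0, -0.01, 0],
    [0, -0.01, 0],
    [0, -0.01, 0],
    [0, -0.01, 0],
    [0, -0.01, 0],
    [0, -0.01, 0],
    [0, -0.01, 0],
    [0, -0.01, 0]
  ]
}}

```text
time: 33.95
position: [0.5804, -0.0387, 0.0305]
eef_rot: [3.139, 0.598, 3.095]
wrist_force: [-6.2, 0.4, 1.5]
width: 0.001
```

```bash
python3 b.py
```

```text
[-3.4  0.7 30.5]
at [ 0.5804 -0.0387  0.0305] F [-6.2  0.4  1.5] w 0.0 t 33.95 q [-0.08  0.33 -1.   -0.36  0.02 -0.03]
[101.5, -0.7, -75.8] [0.002, -0.013, -0.001]
[-58.8, -0.8, 33.4] [0.002, -0.013, -0.001]
```

Remaining travel is about 62 mm, so the last part goes slower.

Emit:
{"name": "play_rows", "arguments": {
  "claw": [0, 0, 0, 0, 0, 0, 0, 0],
  "offset": [
    [-5, 0, 2.9],
    [-9, 0, 5.2],
    [-13, 0, 7.5],
    [-17, 0, 9.8],
    [-21, 0, 12],
    [-25, 0, 14.4],
    [-29, 0, 16.8],
    [-33, 0, 19]
  ],
  "angular": [
    [0, -0.01, 0],
    [0, -0.01, 0],
    [0, -0.01, 0],
    [0, -0.01, 0],
    [0, -0.01, 0],
    [0, -0.01, 0],
    [0, -0.01, 0],
    [0, -0.01, 0]
  ]
}}

```text
time: 34.62
position: [0.6134, -0.0402, 0.0297]
eef_rot: [3.139, 0.598, 3.095]
wrist_force: [-6.3, -0.3, -3.1]
width: 0.004
```

Emit:
{"name": "play_rows", "arguments": {
  "claw": [0, 0, 0, 0, 0, 0, 0, 0],
  "offset": [
    [-3, 0, 2],
    [-5, 0, 3.2],
    [-7, 0, 4.4],
    [-9, 0, 5.6],
    [-11, 0, 6.8],
    [-13, 0, 8],
    [-14, 0, 8.7],
    [-15, 0, 9.4]
  ],
  "angular": [
    [0, 0, 0],
    [0, 0, 0],
    [0, 0, 0],
    [0, 0, 0],
    [0, 0, 0],
    [0, 0, 0],
    [0, 0, 0],
    [0, 0, 0]
  ]
}}

```text
time: 35.28
position: [0.628, -0.0408, 0.0282]
eef_rot: [3.139, 0.592, 3.095]
wrist_force: [-6.3, 0.8, 0.9]
width: -0.002
```

```bash
python3 b.py
```

```text
[44.2  0.8 28.2]
at [ 0.628  -0.0408  0.0282] F [-6.3  0.8  0.9] w -0.0 t 35.2833 q [-0.07  0.38 -0.89 -0.29  0.02 -0.02]
[140.3, -0.8, -103.6] [0.002, -0.019, -0.001]
[-20.8, -0.7, 4.5] [0.002, -0.019, -0.001]
```

Emit:
{"name": "play_rows", "arguments": {
  "claw": [0, 0, 0, 0, 0, 0, 0, 0],
  "offset": [
    [-4, 0, 1.2],
    [-6, 0, 2],
    [-8, 0, 3],
    [-10, 0, 4.2],
    [-12, 0, 5.4],
    [-13, 0, 6],
    [-14, 0, 6.6],
    [-15, 0, 7.2]
  ],
  "angular": [
    [0, -0.01, 0],
    [0, -0.01, 0],
    [0, -0.01, 0],
    [0, -0.01, 0],
    [0, -0.01, 0],
    [0, -0.01, 0],
    [0, -0.01, 0],
    [0, -0.01, 0]
  ]
}}

```text
time: 35.95
position: [0.6411, -0.0414, 0.0281]
eef_rot: [3.139, 0.595, 3.094]
wrist_force: [-5.7, 0.2, -0.2]
width: 0.002
```

```bash
python3 b.py
```

```text
[57.4  0.8 28.1]
at [ 0.6411 -0.0414  0.0281] F [-5.7  0.2 -0.2] w 0.0 t 35.95 q [-0.07  0.39 -0.86 -0.28  0.02 -0.02]
[150.8, -0.8, -111.5] [0.002, -0.016, -0.002]
[-9.9, -0.7, -2.8] [0.002, -0.016, -0.002]
```

Emit:
{"name": "play_rows", "arguments": {
  "claw": [0, 0, 0, 0, 0, 0, 0, 0],
  "offset": [
    [-3, 0, 1],
    [-5, 0, 2],
    [-6, 0, 2.6],
    [-7, 0, 3.2],
    [-8, 0, 3.8],
    [-9, 0, 4.4],
    [-10, 0, 5],
    [-11, 0, 5.6]
  ],
  "angular": [
    [0, -0.01, 0],
    [0, -0.01, 0],
    [0, -0.01, 0],
    [0, -0.01, 0],
    [0, -0.01, 0],
    [0, -0.01, 0],
    [0, -0.01, 0],
    [0, -0.01, 0]
  ]
}}

```text
time: 36.62
position: [0.6474, -0.0417, 0.0272]
eef_rot: [3.139, 0.596, 3.094]
wrist_force: [-23.6, 1.6, 15.3]
width: -0.0
```

```bash
python3 b.py
```

```text
[63.6  0.8 27.2]
at [ 0.6474 -0.0417  0.0272] F [-23.6   1.6  15.3] w -0.0 t 36.6167 q [-0.07  0.4  -0.85 -0.28  0.02 -0.02]
[155.3, -0.9, -115.9] [0.002, -0.015, -0.002]
[-5.2, -0.8, -7.0] [0.002, -0.015, -0.002]
```

The force rose from 6 to 24 N at the expected travel, so this is the stop. Back off and look.

Emit:
{"name": "play_rows", "arguments": {
  "claw": [0, 0, 0, 0, 0, 0, 0, 0],
  "offset": [
    [10, 0, -7],
    [30, 0, -21],
    [55, 0, -39],
    [55, 0, -60],
    [55, 0, -80],
    [55, 0, -100],
    [55, 0, -100],
    [55, 0, -100]
  ],
  "angular": [
    [0, 0, 0],
    [0, 0, 0],
    [0, 0, 0],
    [0, 0, 0],
    [0, 0, 0],
    [0, 0, 0],
    [0, 0, 0],
    [0, 0, 0]
  ]
}}

```text
time: 37.28
position: [0.5477, -0.0374, 0.0812]
eef_rot: [3.139, 0.601, 3.094]
wrist_force: [-0.5, -0.0, -0.3]
width: -0.002
```

```bash
python3 b.py
python3 - <<'E'
from h import *
a=ctrl.camera('top'); b=ctrl.camera('side')
print('expected near wall corners at home, top px',proj(a,B(-116+190,89,68)),proj(a,B(-116+190,-89,68)),'side',proj(b,B(74,89,68)),proj(b,B(74,-89,68)))
cv2.imwrite('pics/m8.png',cv2.resize(np.hstack([a['frame'][0:240,230:430],b['frame'][100:340,200:500]]),None,fx=1.6,fy=1.6)[:,:,::-1])
E
```

```text
[-36.2   0.6  81.2]
at [ 0.5477 -0.0374  0.0812] F [-0.5 -0.  -0.3] w -0.0 t 37.2833 q [-0.08  0.17 -1.01 -0.2   0.02 -0.03]
[103.0, -0.7, -15.7] [0.001, -0.01, -0.002]
[-57.1, -0.6, 93.9] [0.001, -0.01, -0.002]
expected near wall corners at home, top px [279.76221052 108.64418673] [375.22541556 112.68128409] side [327.65727725 211.92951773] [383.33505262 289.55122496]
```

View pics/m8.png

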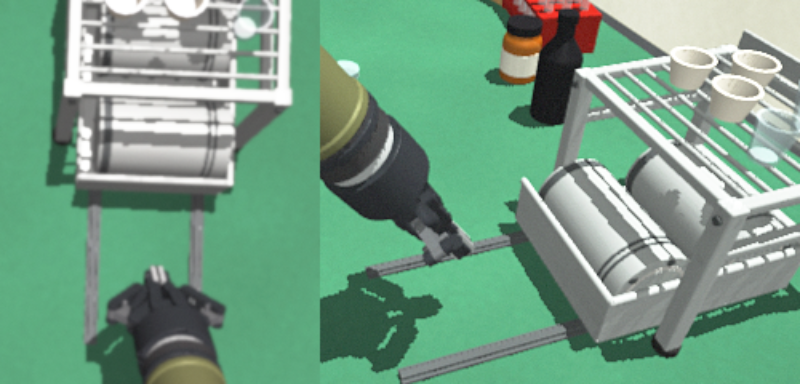

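Run:
```python
from h import *
a=ctrl.camera('top'); b=ctrl.camera('side')
ga=cv2.cvtColor(a['frame'],cv2.COLOR_RGB2GRAY)
for t in (180,185,190): print(t,'rim out',proj(a,B(-116+t,0,68)).round(1),'rim in',proj(a,B(-111+t,0,68)).round(1),'bot',proj(a,B(-116+t,0,8)).round(1))
for u in (300,327,350): print(u,list(zip(range(102,124),ga[102:124,u].tolist())))
import pickle
c0=pickle.load(open('c0.pkl','rb'))['top']; g0=cv2.cvtColor(c0['frame'],cv2.COLOR_RGB2GRAY)
for t in (0,10): print(t,'rim out',proj(a,B(-116+t,0,68)).round(1),'rim in',proj(a,B(-111+t,0,68)).round(1),'bot',proj(a,B(-116+t,0,8)).round(1))
print(list(zip(range(204,222),g0[204:222,325].tolist())))
```

```text
180 rim out [327.4 116. ] rim in [327.5 113.3] bot [322.1 121.8]
185 rim out [327.5 113.3] rim in [327.6 110.7] bot [322.2 119.3]
190 rim out [327.6 110.7] rim in [327.7 108. ] bot [322.3 116.8]
300 [(102, 141), (103, 132), (104, 119), (105, 110), (106, 100), (107, 98), (108, 131), (109, 221), (110, 252), (111, 251), (112, 220), (113, 144), (114, 100), (115, 91), (116, 90), (117, 88), (118, 84), (119, 78), (120, 74), (121, 71), (122, 72), (123, 73)]
327 [(102, 156), (103, 148), (104, 136), (105, 124), (106, 114), (107, 103), (108, 99), (109, 132), (110, 218), (111, 250), (112, 249), (113, 220), (114, 153), (115, 102), (116, 88), (117, 90), (118, 87), (119, 85), (120, 80), (121, 72), (122, 72), (123, 71)]
350 [(102, 166), (103, 159), (104, 149), (105, 139), (106, 128), (107, 116), (108, 106), (109, 101), (110, 129), (111, 216), (112, 249), (113, 248), (114, 217), (115, 148), (116, 99), (117, 90), (118, 87), (119, 87), (120, 82), (121, 71), (122, 63), (123, 65)]
0 rim out [324.5 213. ] rim in [324.6 210.3] bot [319.3 212.9]
10 rim out [324.7 207.6] rim in [324.7 204.9] bot [319.5 207.8]
[(204, 240), (205, 239), (206, 240), (207, 240), (208, 236), (209, 224), (210, 216), (211, 229), (212, 222), (213, 173), (214, 113), (215, 67), (216, 53), (217, 50), (218, 54), (219, 52), (220, 53), (221, 53)]
```

Run:
```python
from h import *
N=Rt(-2.6,34.3)
rows([(B(x,0.5,z),N) for x,z in [(0,45),(45,32),(62,32),(68,31),(73,31)]])
```

```text
at [ 0.5463 -0.0372  0.0785] F [0.7 1.5 0.3] w -0.0 t 37.4833 q [-0.08  0.17 -1.01 -0.2   0.02 -0.03]
[-12.3, -0.2, 48.8] [0.002, -0.004, -0.002]
[-42.3, -0.3, 84.8] [0.002, -0.004, -0.002]
[-56.3, -0.2, 94.3] [0.002, -0.004, -0.002]
[-60.7, -0.2, 98.5] [0.002, -0.004, -0.002]
[-64.9, -0.2, 101.3] [0.002, -0.004, -0.002]
```

Emit:
{"name": "play_rows", "arguments": {
  "claw": [0, 0, 0, 0, 0, 0, 0, 0],
  "offset": [
    [-5, 0, 25],
    [-12, 0, 49],
    [-28, 0, 67],
    [-42, 0, 85],
    [-49, 0, 90],
    [-54, 0, 93],
    [-58, 0, 96],
    [-61, 0, 98.5]
  ],
  "angular": [
    [0, 0, 0],
    [0, 0, 0],
    [0, 0, 0],
    [0, 0, 0],
    [0, 0, 0],
    [0, 0, 0],
    [0, 0, 0],
    [0, 0, 0]
  ]
}}

```text
time: 38.15
position: [0.6472, -0.0417, 0.0287]
eef_rot: [3.138, 0.587, 3.094]
wrist_force: [-19.0, 0.7, 12.8]
width: -0.004
```

Emit:
{"name": "play_rows", "arguments": {
  "claw": [0, 0, 0, 0, 0, 0, 0, 0],
  "offset": [
    [-3, 0, 2],
    [-4, 0, 2.8],
    [-5, 0, 3.5],
    [-6, 0, 4],
    [-6.5, 0, 4.4],
    [-7, 0, 4.7],
    [-7, 0, 4.7],
    [-7, 0, 4.7]
  ],
  "angular": [
    [0, 0, 0],
    [0, 0, 0],
    [0, 0, 0],
    [0, 0, 0],
    [0, 0, 0],
    [0, 0, 0],
    [0, 0, 0],
    [0, 0, 0]
  ]
}}

```text
time: 38.82
position: [0.6472, -0.0416, 0.0256]
eef_rot: [3.138, 0.575, 3.093]
wrist_force: [-19.8, 0.7, 14.2]
width: 0.002
```

```bash
python3 b.py
python3 - <<'E'
from h import *
a=ctrl.camera('top')
ga=cv2.cvtColor(a['frame'],cv2.COLOR_RGB2GRAY)
for u in (300,350): print(u,list(zip(range(106,118),ga[106:118,u].tolist())))
E
```

```text
[63.4  0.9 25.6]
at [ 0.6472 -0.0416  0.0256] F [-19.8   0.7  14.2] w 0.0 t 38.8167 q [-0.07  0.4  -0.83 -0.23  0.02 -0.02]
[156.7, -1.1, -113.8] [0.002, -0.036, -0.002]
[-6.2, -0.9, -8.4] [0.002, -0.036, -0.002]
300 [(106, 105), (107, 101), (108, 136), (109, 226), (110, 253), (111, 252), (112, 224), (113, 150), (114, 104), (115, 92), (116, 93), (117, 92)]
350 [(106, 131), (107, 120), (108, 110), (109, 102), (110, 133), (111, 222), (112, 251), (113, 251), (114, 222), (115, 153), (116, 104), (117, 90)]
```

The bin stops at the same place under 20 N, well above its 6–12 N running force, so it is home. Retreat clear and hand in.

Emit:
{"name": "play_rows", "arguments": {
  "claw": [0, 0, 0, 0, 0, 0, 0, 0],
  "offset": [
    [10, 0, -7],
    [30, 0, -21],
    [55, 0, -39],
    [55, 0, -60],
    [55, 0, -80],
    [55, 0, -100],
    [55, 0, -100],
    [55, 0, -100]
  ],
  "angular": [
    [0, 0, 0],
    [0, 0, 0],
    [0, 0, 0],
    [0, 0, 0],
    [0, 0, 0],
    [0, 0, 0],
    [0, 0, 0],
    [0, 0, 0]
  ]
}}

```text
time: 39.53
position: [0.5465, -0.0371, 0.081]
eef_rot: [3.138, 0.577, 3.093]
wrist_force: [0.5, 0.2, -0.3]
width: -0.001
```

Run:
```python
from h import *
a=ctrl.camera('top'); ga=cv2.cvtColor(a['frame'],cv2.COLOR_RGB2GRAY)
print(ga[106:118,300].tolist()); s=ctrl.read_state(); print(s['time'],s['position'],s['wrist_force'])
ctrl.sign_off()
```

```text
[100, 97, 132, 222, 252, 251, 219, 146, 100, 90, 90, 88]
39.5833 [ 0.54669302 -0.03709788  0.08022462] [ 0.02203285 -0.0433978   0.34326096]
the job is handed in; nothing more can be done
```

I slid both jars to the low side, tipped them in one per bay, pushed them fully inside, and pushed the loaded bin to its stop. The job was handed in at about 39.6 s, and the hand-in reports no verdict.

- **Jars:** The last pictures show both jars lying flat inside the bin walls. I did not measure their final poses numerically.
- **Bin:** It stopped at the same place on two separate pushes, with the force rising from about 6 N to 20–24 N. The camera measured about 185 mm of travel from the start. With the unknown start offset of 0–10 mm, that fits the 190 mm stop, but the camera alone could not settle it within 5 mm.
- **Forces:** The highest wrist force I saw was about 37 N while tipping the first jar. Readings come only at the end of each move, so brief peaks in between were not seen.
- **Other things on the bench:** None looked moved in the pictures, but I did not measure them. The arm was clear of everything at the end, with wrist force near zero.

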